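Lock the jig plate with a hitch pin

TASK

Lock the jig plate on the marking base: pick up the hitch pin from the rubber mat, push it through the cross hole of the upright stud, from the stud's near side, until its square head is seated against the stud, then swing its sprung loop up over the top of the stud and press it down on the far side until it snaps past and is fully closed. The stud's height in the base is not the same every time, so feel for it; leave the carton, screwdriver and spray can where they are, and let go of the pin.

Things in the scene. Friction and masses are not known exactly. Their poses are not given: they have to be found in the camera images.
- base: Marking base, fixed: aluminium plate 220 x 170 mm, on it a dark steel jig plate (150 x 120 mm, top 28 mm above the bench) with a boss (36 x 40 mm, base x -7 to 29, top 38 mm) through which a bright steel stud stands. Origin on the bench under the plate's centre, z up; x is the direction in which the pin is pushed (roughly away from the robot).
- stud_foot (a point): Foot of the stud's near face, mid-width; axes as the base. Stud: x 0 to 22 mm, y -12 to 12; flat top x 0 to 11, then 45 degrees down to x = 22. 9.5 mm hole right through along x at y = 0, axis 28 mm below the top. Near-side saddle under the head: 16 wide, x -25 to 0, 11 mm below the axis. The fixed stud's height varies, unreported: top 92 to 104 mm, hole axis 64 to 76 mm above the bench.
- mat: Black rubber mat, 200 x 100 x 3 mm, fixed, on which the pin lies at the start. Origin under its centre on the bench. The mat may be on the left and the base on the right, or the other way round.
- pin: Steel hitch pin lying level: round pin 8 mm diameter, 31 mm long, its last 7 mm tapered to 3 mm, standing out of a square head 36 mm long, 20 wide, 20 high. Origin: on the pin's axis at the head's front face (which seats on the stud); x towards the tip (head x -36 to 0, y and z -10 to 10 mm), z up as it lies; pushed in with this z up. About 155 g in all.
- hinge (a point): Hinge of the loop near the rear of the pin's head (pin frame x -34, y 0, z -5 mm), its axis along the pin's y; axes as the pin.
- loop (a joint): Swing of the loop about its hinge, rad: 0 closed (its stop: along the pin to its tip, sloping up 0.20 rad), 1.37 straight up, more leans back; stop at 2.6. Starts at 2.1 to 2.45; light friction (0.025 N m) holds it where left. On a seated pin its bow meets the stud's far slope at 0.2 to 0.35, stretches 1 to 2 mm at the slope's foot (0.17), snaps free below 0.14; press on to 0.
- tab (a point): Point on the loop's flat thumb tab, 78 mm from the hinge. Two 5 mm side wires, centres 37 mm apart, pass either side of the stud, joined by a bow (inner edge 59.5 mm from the hinge) that stretches up to 6 mm outward, 2 N/mm. The tab stands out from it, 62 to 88 mm from the hinge, 14 mm wide along the hinge axis, 5 thick; pinched across its width it can turn in the fingers. x: away from hinge.
- carton: Cardboard carton 75 x 55 x 45 mm, bystander; origin at the centre of its underside.
- screwdriver: Screwdriver 170 mm long lying on the bench, bystander; its length is its x axis.
- spray: Upright green can, 52 mm diameter, 150 mm high, bystander; origin at the centre of its underside.

How it is judged:
By the outcome, as a careful person would: the job done as asked, in the order asked, and still so for the second after the job is handed in, with the robot touching nothing.
It also fails if it takes over 72 s, if anything falls off the work surface, if the arm or the gripper's body presses on something with over 40 N, if the wrist force passes 120 N, or if a joint passes its speed limit or range.

ROBOT

A 6-joint arm with a two-finger parallel gripper is mounted at the origin on the work surface. World frame = base frame: x ahead of the robot, y to its left, z up, the work surface at z = 0. Lengths are in m, angles in rad, forces in N, time in s.
With the tool pointing down it reaches from about 0.3 to 0.75 m from the base axis. Payload 8.5 kg.
Tool frame: the origin (TCP) lies between the finger pads; the fingertips stand 22 mm ahead of it and the grasp point (between the pads) lies 3 mm ahead of it; z points along the fingers, y is the line along which they close (so a half turn about z gives the same grasp; the last joint's range is limited). The gripper opens to 85 mm and grips with 20 to 120 N. Pads are 22 mm wide; open, the fingers measure 114 mm over their backs; the gripper's body (76 mm by 85 mm) begins 54 mm behind the grasp point. The pads swing forward as they close: fully open they stand 13 mm farther back than shut.
Start: joints at [1.104, 0.381, 1.297, -0, 1.464, -0.215], TCP at [0.137, 0.533, 0.219] pointing down, gripper open.
Joint ranges: [-3.11, 3.11], [-0.89, 2.33], [0.22, 2.48], [-1.42, 4.56], [0.17, 2.85], [-2.88, 2.88]. Speed limits (rad/s): [2.39, 2.39, 3.14, 3.14, 3.14, 3.14].

INTERFACE

Orientations are given as a unit quaternion [x, y, z, w].
In Python, from rig import sensors, optics, finish_job, regions_of, place_of gives the robot as it stands.
- The arm moves only by the tool carry_out, never from a script. Its argument "moves" is a list of rows, each an object of numbers: "dx", "dy", "dz": the shift along the tool's x, y, z in cm; "roll": the turn about the tool's z in degrees. In form: [{"dx": .., "dy": .., "dz": .., "roll": ..}, ...]. A call has 1 to 5 rows; each row is the pose to reach, as a shift and turn from the pose commanded when the call began, along the tool's axes at that moment; what a row does not reach only later rows make up. A row lasts 1/12 s, in which the tool goes at most 41.7 mm and 7.16 degrees, less where a joint would pass 70% of its speed; a pose out of reach is approached as far as the arm can. A call with a gripper value outside its range is refused whole. "claw" is the closure in counts, from 0 (fully open) to 255 (shut), set as the call begins (left out, the last holds). The fingers move at their own pace and stop on an object; "force" is the grip in N (left out, the last holds). Time passes only in rows, so rows that repeat a pose let the fingers close. It gives the time, the measured TCP pose, the force, the opening and the grip force at its end, in the units of the state.
- sensors.observe(): the state, without advancing time (a new reading comes with each control period).
- optics.capture(name): name is "scene" or "top" or "wrist"; returns the picture (400x640x3 uint8, red, green, blue); there is no depth.
- optics.camera_params(name): a dict with "camera_matrix" (3x3 intrinsics, pixels), "xyz" and "attitude" of the camera in the world. Camera axes: x right, y down, z forward; pixel columns grow to the right and rows downward; lengths in m; the calibration is good to about 2 mm. A picture is of the moment at which its call begins: read the wrist's pose just before it. camera_params takes no time and is no camera call; for the wrist camera it gives the pose at the moment of the call.
- finish_job(): hands the job in; it is judged then, once.
Trained networks look in the newest picture that a camera, given by its name, has taken for a name from the list of things; names that differ only in an ending like _2 or _b are one class to them, and where a whole thing is asked for, a point or a joint stands for the part that bears it (a point fixed in the world has none). Each returns a list of dicts, best first, with "score" (0 to 1); they miss things now and then, are a little off and sometimes report something else, mostly with a low value. They report only what shows in the picture. A call takes as long as a camera call.
- regions_of(camera, name): "mask" (400x640 bool, what is visible of it).
- place_of(camera, name): "position" ([x, y, z] in m, in world coordinates, good to about 4 mm: a listed point, or the origin of a listed thing).
The state is a dict: "time": time; "joint_positions": joint angles; "dq": joint speeds; "tau": joint torques, N m; "position": TCP position; "eef_rot": TCP orientation; "wrist_force": force on the tool from outside, world axes, zero at the start; "wrist_torque": the same for the moment, N m; "opening": opening from 0.0 (shut) to 1.0 (fully open); "gripper_force": force on a finger pad.
Only numpy, scipy, OpenCV 4.12 (cv2) and the standard library are available. Lean on these libraries where they do the work, as an engineer would, in place of code of your own. Each camera call takes 0.05 s, during which the arm holds its last target. There are 200 camera calls.

## Working session

There is one attempt and no reset: what is moved stays moved. The work goes in short steps, Python scripts to look and compute and a tool call to move; the robot and the scene stay as the last step left them, time stands still between calls to the robot, and variables do not carry over. Pictures are saved under pics/ and viewed, at most 10 in all, crops included, and the job is handed in when it is done.

Besides the shell and the picture viewer there is one more tool, called after "Emit:" as name(argument=value, ...), one argument or row to a line, values as JSON. carry_out: Moves the arm, as the interface text tells. Its arguments: {"type":"object","properties":{"moves":{"type":"array","items":{"type":"object","properties":{"dx":{"type":"number"},"dy":{"type":"number"},"dz":{"type":"number"},"roll":{"type":"number"}}}},"claw":{"type":"number"},"force":{"type":"number"}},"required":["moves"]}

```bash
mkdir -p pics
cat > h.py <<'E'
import numpy as np,cv2
from scipy.spatial.transform import Rotation as R
from rig import sensors, optics, finish_job, regions_of, place_of
def save(im,n): cv2.imwrite('pics/'+n+'.png',im[:,:,::-1])
def proj(cam,P):
    c=optics.camera_params(cam);K=np.array(c['camera_matrix']);a=np.array(c['attitude'])
    M=R.from_quat(a).as_matrix() if a.size==4 else a
    p=(np.atleast_2d(P)-np.array(c['xyz']))@M@K.T
    return p[:,:2]/p[:,2:]
def ray(cam,uv,z):
    c=optics.camera_params(cam);K=np.array(c['camera_matrix']);a=np.array(c['attitude'])
    M=R.from_quat(a).as_matrix() if a.size==4 else a
    d=M@np.linalg.inv(K)@np.array([uv[0],uv[1],1.]);o=np.array(c['xyz'])
    return o+d*(z-o[2])/d[2]
E
python3 - <<'E'
from h import *
s=sensors.observe();print(s)
for c in ['top','scene']:
    print(c,optics.camera_params(c))
    im=optics.capture(c);save(im,c+'0')
    for n in ['base','stud_foot','mat','pin','hinge','tab','carton','screwdriver','spray']:
        r=place_of(c,n)
        print(n,[(np.round(x['position'],4).tolist(),round(x['score'],2)) for x in r[:2]])
E
```

```text
{'time': 0.0, 'joint_positions': array([ 1.10369609e+00,  3.81206388e-01,  1.29824448e+00, -1.50446770e-05,
        1.46360406e+00, -2.15284988e-01]), 'dq': array([ 0.00028717, -0.00080732, -0.00012121, -0.00051009, -0.00023208,
        0.00119362]), 'tau': array([-2.62879485e-04, -4.48466635e+01, -2.31276798e+01, -2.15738851e-04,
        4.80729126e-03, -1.85378326e-05]), 'position': array([0.13689689, 0.53237546, 0.21871171]), 'eef_rot': array([ 1.25574387e-01,  9.92083937e-01, -6.91492644e-04, -2.37598680e-04]), 'wrist_force': array([-0.19244138,  0.25614382,  0.06173746]), 'wrist_torque': array([-0.001945  ,  0.02197696,  0.00740697]), 'gripper_force': 0.0, 'opening': 1.0008059261028863}
top {'camera_matrix': array([[368.93950592,   0.        , 320.44708423],
       [  0.        , 368.93950592, 201.60339532],
       [  0.        ,   0.        ,   1.        ]]), 'xyz': array([0.39191822, 0.09490901, 0.95130505]), 'attitude': array([-0.69280317,  0.71353647, -0.07616097,  0.07133716])}
base [([0.5986, 0.1345, -0.0011], 0.74)]
stud_foot [([0.6023, 0.138, 0.0427], 0.65), ([0.4551, -0
[... 404 characters left out ...]
      , 363.8826962 , 191.2621656 ],
       [  0.        ,   0.        ,   1.        ]]), 'xyz': array([ 0.99276155, -0.40366593,  0.68047985]), 'attitude': array([ 0.85826019,  0.33371678, -0.13350074, -0.36633333])}
base [([0.5966, 0.1399, -0.0038], 0.78)]
stud_foot [([0.5948, 0.1347, 0.0405], 0.91), ([0.5561, 0.4064, -0.0004], 0.49)]
mat [([0.5107, -0.1669, 0.0007], 0.79)]
pin [([0.555, -0.1646, 0.0137], 0.92)]
hinge [([0.5236, -0.1732, 0.0082], 0.69)]
tab [([0.4557, -0.1898, 0.0469], 0.48)]
carton [([0.7582, 0.0262, -0.0015], 0.96), ([0.5219, -0.1748, 0.0074], 0.25)]
screwdriver [([0.3845, 0.0003, 0.0003], 0.84), ([0.5926, 0.1367, 0.0384], 0.62)]
spray [([0.5561, 0.4079, -0.0007], 0.63)]
```

```bash
python3 -c "
import cv2,numpy as np
a=cv2.imread('pics/top0.png');b=cv2.imread('pics/scene0.png')
cv2.imwrite('pics/a.png',cv2.resize(np.vstack([a,b]),(480,600)))"
```

```text
(no output)
```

View pics/top0.png

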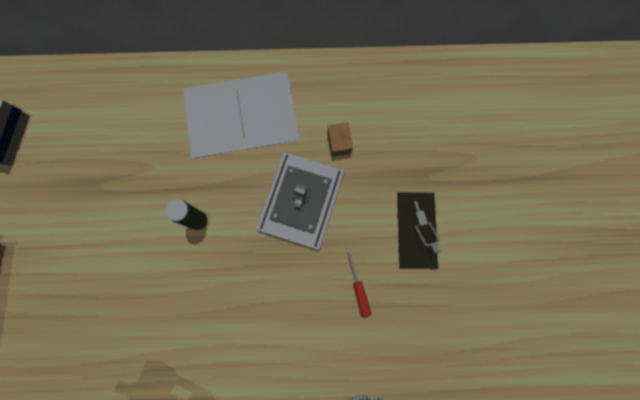

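View pics/scene0.png

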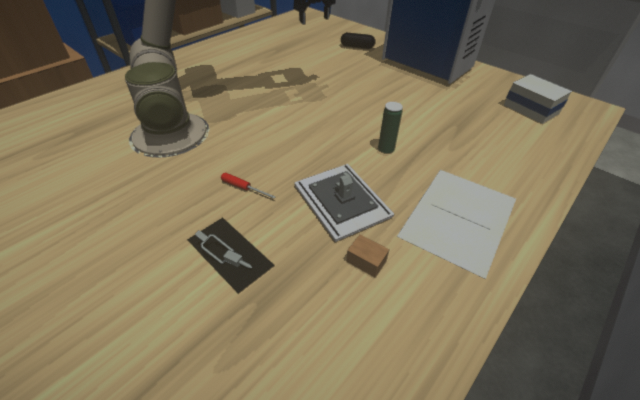

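Top view: pin on the mat at about (427,230) with its loop leaning back, base at (300,200), can at (185,212), carton at (340,140). The networks agree with this. Next I'll get yaws and move above the stud.

```bash
cat >> h.py <<'E'
def maskpts(cam,name,z):
    m=regions_of(cam,name)[0]['mask'];v,u=np.nonzero(m)
    return np.array([ray(cam,(a,b),z)[:2] for a,b in zip(u,v)])
def rect(cam,name,z):
    p=maskpts(cam,name,z);r=cv2.minAreaRect((p*1000).astype(np.float32))
    return r
def goto(P,ydir,label=''):
    "shift/roll so that TCP reaches P with tool y along +-ydir (deg, world)"
    s=sensors.observe();M=R.from_quat(s['eef_rot']).as_matrix()
    d=M.T@(np.array(P)-s['position'])*100
    cur=np.degrees(np.arctan2(M[1,1],M[0,1]))
    e=-((ydir-cur+90)%180-90)   # tool z is down
    print(label,'shift cm',np.round(d,2),'roll',round(e,1),'F',np.round(s['wrist_force'],1),'t',round(s['time'],2),'q6',round(s['joint_positions'][5],2),'pos',np.round(s['position'],4))
E
python3 - <<'E'
from h import *
for c in ['top','scene']:
    optics.capture(c)
    print(c,'base',rect(c,'base',.012 if c=='top' else .01),'mat',rect(c,'mat',.003),'pin',rect(c,'pin',.015))
    f=place_of(c,'stud_foot')
for y in (70,-20): goto([.605,.136,.20],y)
print(optics.camera_params('wrist'))
E
```

```text
Traceback (most recent call last):
  File "h.py", line 19, in rect
    p=maskpts(cam,name,z);r=cv2.minAreaRect((p*1000).astype(np.float32))
  File "h.py", line 17, in maskpts
    return np.array([ray(cam,(a,b),z)[:2] for a,b in zip(u,v)])
                     ~~~^^^^^^^^^^^^^
  File "h.py", line 11, in ray
    c=optics.camera_params(cam);K=np.array(c['camera_matrix']);a=np.array(c['attitude'])
ValueError: time passes only in moves, steps and waits
```

```bash
python3 - <<'E'
s=open('h.py').read()
s=s.replace("    return np.array([ray(cam,(a,b),z)[:2] for a,b in zip(u,v)])","""    c=optics.camera_params(cam);K=np.array(c['camera_matrix']);M=R.from_quat(c['attitude']).as_matrix();o=np.array(c['xyz'])
    d=np.c_[u,v,np.ones(len(u))]@np.linalg.inv(K).T@M.T
    return (o+d*((z-o[2])/d[:,2:]))[:,:2]""")
open('h.py','w').write(s)
E
python3 - <<'E'
from h import *
for c in ['top','scene']:
    optics.capture(c)
    print(c,'base',rect(c,'base',.012 if c=='top' else .01),'mat',rect(c,'mat',.003),'pin',rect(c,'pin',.015))
for y in (70,-20): goto([.605,.136,.20],y)
print(optics.camera_params('wrist'))
E
```

```text
top base ((599.3391723632812, 137.07765197753906), (175.1224365234375, 227.3160858154297), 71.04852294921875) mat ((512.7725219726562, -160.20391845703125), (98.32486724853516, 200.8550567626953), 86.4566650390625) pin ((512.351318359375, -175.14276123046875), (130.6334228515625, 31.64405632019043), 18.325037002563477)
scene base ((597.5814208984375, 139.10531616210938), (175.6490478515625, 228.90269470214844), 70.82539367675781) mat ((518.01513671875, -162.3433380126953), (100.61780548095703, 197.6593017578125), 88.02718353271484) pin ((506.7835693359375, -178.9560089111328), (166.6916961669922, 42.111297607421875), 1.8503634929656982)
 shift cm [-55.2  -26.75   1.93] roll 5.6 F [-0.6  0.4  0. ] t 1.5 q6 -0.22 pos [0.1371 0.5326 0.2193]
 shift cm [-55.2  -26.75   1.93] roll -84.4 F [-0.6  0.4  0. ] t 1.5 q6 -0.22 pos [0.1371 0.5326 0.2193]
{'camera_matrix': array([[327.3551587 ,   0.        , 321.64910857],
       [  0.        , 327.3551587 , 198.74517791],
       [  0.        ,   0.        ,   1.        ]]), 'xyz': array([0.05762072, 0.55196645, 0.37329382]), 'attitude': array([0.78009751, 0.60455062, 0.09845767, 0.12756374])}
```

Emit:
carry_out(
  moves=[
    {"dx": -3.6,"dy": -1.8},
    {"dx": -7.3,"dy": -3.6},
    {"dx": -11,"dy": -5.4},
    {"dx": -14.7,"dy": -7.2},
    {"dx": -18.4,"dy": -9,"roll": 3},
  ],
  claw=255,
  force=40,
)

```text
validation failed for argument at $.mo...
```

Emit:
carry_out(
  moves=[
    {"dx": -3.6,"dy": -1.8},
    {"dx": -7.3,"dy": -3.6},
    {"dx": -11,"dy": -5.4},
    {"dx": -14.7,"dy": -7.2},
    {"dx": -18.4,"dy": -9,"roll": 3},
  ],
)

```text
validation failed for argument at $.mo...
```

Emit:
carry_out(
  moves=[
    {"dx": -3.5,"dy": -1.8},
    {"dx": -7,"dy": -3.6},
    {"dx": -10.5,"dy": -5},
    {"dx": -14,"dy": -6},
    {"dx": -14,"dy": -6},
  ],
)

```text
validation failed for argument at $.mo...
```

Run:
```python
from h import *
im=optics.capture('wrist');save(im,'w1')
for n in ['base','stud_foot']:
    print(n,[(np.round(x['position'],4),x['score']) for x in place_of('wrist',n)[:2]])
print(rect('wrist','base',.012))
goto([.605,.136,.20],71)
```

```text
base []
stud_foot []Traceback (most recent call last):
  File "<stdin>", line 5, in <module>
  File "h.py", line 21, in rect
    p=maskpts(cam,name,z);r=cv2.minAreaRect((p*1000).astype(np.float32))
  File "h.py", line 16, in maskpts
    m=regions_of(cam,name)[0]['mask'];v,u=np.nonzero(m)
      ~~~~~~~~~~~~~~~~~~~~^^^
IndexError: list index out of range
```

View pics/w1.png

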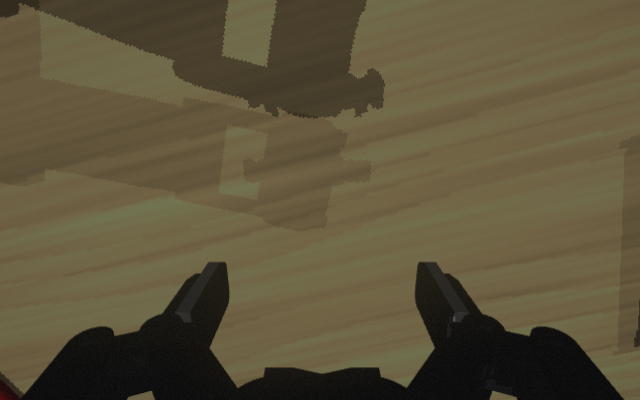

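The moves were refused because each row probably needs all four numbers. The picture shows only the bench and the open fingers at (220,290) and (430,290). I'll resend with full rows.

Emit:
carry_out(
  moves=[
    {"dx": -3.6,"dy": -1.8,"dz": 0,"roll": 1},
    {"dx": -7.3,"dy": -3.6,"dz": 0,"roll": 2},
    {"dx": -11,"dy": -5.4,"dz": 0,"roll": 3},
    {"dx": -14.7,"dy": -7.2,"dz": 0,"roll": 4},
    {"dx": -18.4,"dy": -9,"dz": 0,"roll": 4.6},
  ],
  claw=255,
  force=40,
)

```text
time: 2.12
position: [0.2939, 0.3982, 0.2195]
eef_rot: [0.165, 0.986, 0.0, 0.0]
wrist_force: [0.1, 0.8, -1.2]
opening: 0.3
gripper_force: 0.0
```

Emit:
carry_out(
  moves=[
    {"dx": -3.7,"dy": -1.5,"dz": 0,"roll": 0},
    {"dx": -7.4,"dy": -3,"dz": 0,"roll": 0},
    {"dx": -11.1,"dy": -4.5,"dz": 0,"roll": 0},
    {"dx": -14.8,"dy": -6,"dz": 0,"roll": 0},
    {"dx": -18.5,"dy": -7.5,"dz": 0,"roll": 0},
  ],
)

```text
time: 2.53
position: [0.4445, 0.2668, 0.2195]
eef_rot: [0.165, 0.986, 0.0, 0.0]
wrist_force: [0.1, 0.3, 0.1]
opening: -0.0
gripper_force: 0.0
```

Emit:
carry_out(
  moves=[
    {"dx": -3.7,"dy": -1.7,"dz": 0,"roll": 0},
    {"dx": -7.4,"dy": -3.4,"dz": 0,"roll": 0},
    {"dx": -11.1,"dy": -5.1,"dz": 0,"roll": 0},
    {"dx": -14.5,"dy": -7.1,"dz": 0,"roll": 0},
    {"dx": -14.5,"dy": -7.1,"dz": 0,"roll": 0},
  ],
)

```text
time: 2.95
position: [0.561, 0.1489, 0.2184]
eef_rot: [0.168, 0.986, -0.001, 0.0]
wrist_force: [-0.0, 0.1, 0.4]
opening: -0.005
gripper_force: 0.0
```

Run:
```python
from h import *
im=optics.capture('wrist');save(im,'w2')
for n in ['base','stud_foot']:
    print(n,[(np.round(x['position'],4),x['score']) for x in place_of('wrist',n)[:2]])
goto([.605,.136,.20],71)
```

```text
base []
stud_foot [(array([0.5992, 0.138 , 0.0389]), 0.65), (array([ 0.5502,  0.4074, -0.0027]), 0.57)]
 shift cm [-5.13 -0.14  1.91] roll -0.1 F [-1.2  0.4  0.2] t 3.1 q6 -1.17 pos [0.557  0.154  0.2191]
```

View pics/w2.png

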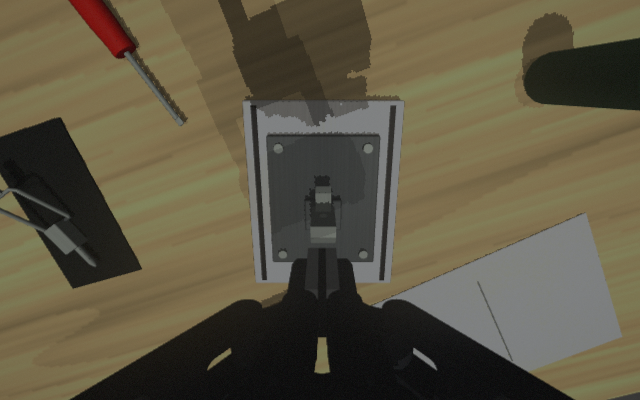

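The wrist view shows the base square to the tool. Jig plate screws are at (278,148), (368,149), (282,255), (362,255), and the stud's bright top spans about (310..336, 226..243).

Run:
```python
from h import *
P=np.array([ray('wrist',p,.028) for p in [(278,148),(368,149),(282,255),(362,255)]])
print(P.round(4));c=P.mean(0);v=P[2:].mean(0)-P[:2].mean(0);w=P[[1,3]].mean(0)-P[[0,2]].mean(0)
print('centre',c,'len',np.linalg.norm(v),'x yaw',np.degrees(np.arctan2(v[1],v[0])),'w',np.linalg.norm(w),'y yaw',np.degrees(np.arctan2(w[1],w[0])))
for z in(.092,.098,.104):
  a=ray('wrist',(310,243),z);b=ray('wrist',(336,243),z);print(z,a.round(4),b.round(4),np.linalg.norm(a-b),'near?',ray('wrist',(323,226),z).round(4))
im=cv2.imread('pics/w2.png')[160:290,250:400];cv2.imwrite('pics/w2c.png',cv2.resize(im,None,fx=5,fy=4.6,interpolation=cv2.INTER_CUBIC))
```

```text
[[0.5201 0.1166 0.028 ]
 [0.5522 0.2062 0.028 ]
 [0.6395 0.0746 0.028 ]
 [0.6703 0.1638 0.028 ]]
centre [0.59555313 0.14027903 0.028     ] len 0.12601436341960687 x yaw -19.563953958182477 w 0.0947743576007527 y yaw 70.59978978683945
0.092 [0.6066 0.1238 0.092 ] [0.6147 0.1471 0.092 ] 0.024662342566109045 near? [0.5941 0.1412 0.092 ]
0.098 [0.6039 0.125  0.098 ] [0.6118 0.1478 0.098 ] 0.02413599571720576 near? [0.5917 0.142  0.098 ]
0.104 [0.6012 0.1262 0.104 ] [0.6089 0.1485 0.104 ] 0.023609648868302486 near? [0.5893 0.1428 0.104 ]
```

View pics/w2c.png

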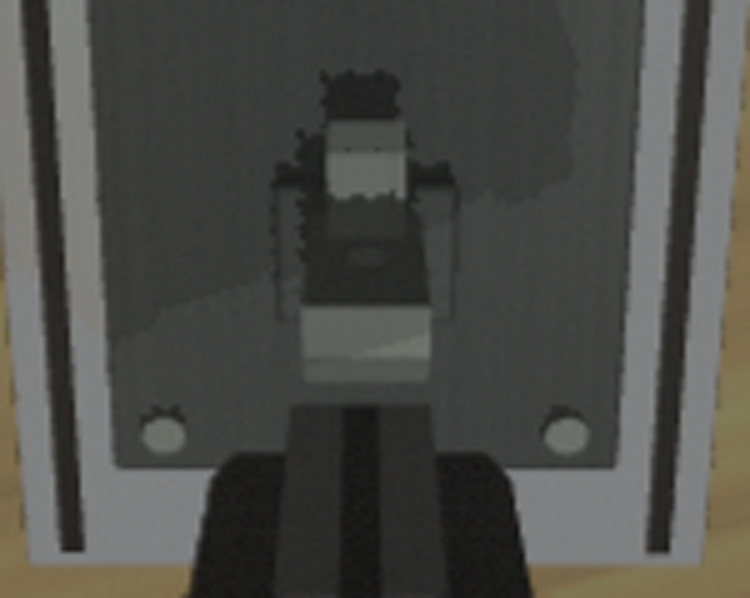

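Emit:
carry_out(
  moves=[
    {"dx": -2,"dy": 0,"dz": 0,"roll": 0},
    {"dx": -4.5,"dy": 0,"dz": 2,"roll": 0.4},
    {"dx": -4.5,"dy": 0,"dz": 5.5,"roll": 0.4},
    {"dx": -4.5,"dy": 0,"dz": 8.5,"roll": 0.4},
    {"dx": -4.5,"dy": 0,"dz": 8.8,"roll": 0.4},
  ],
)

```text
time: 3.52
position: [0.5965, 0.1405, 0.1262]
eef_rot: [0.168, 0.986, -0.001, -0.005]
wrist_force: [0.2, -0.9, -0.2]
opening: 0.002
gripper_force: 0.0
```

Emit:
carry_out(
  moves=[
    {"dx": 0,"dy": 0,"dz": 0,"roll": 0},
    {"dx": 0,"dy": 0,"dz": 0.1,"roll": 0},
    {"dx": 0,"dy": 0,"dz": 0.2,"roll": 0},
    {"dx": 0,"dy": 0,"dz": 0.3,"roll": 0},
    {"dx": 0,"dy": 0,"dz": 0.4,"roll": 0},
  ],
)

```text
time: 3.93
position: [0.6001, 0.1396, 0.1286]
eef_rot: [0.169, 0.986, 0.0, 0.001]
wrist_force: [0.8, 0.6, -0.1]
opening: -0.001
gripper_force: 0.0
```

Emit:
carry_out(
  moves=[
    {"dx": 0,"dy": 0,"dz": 0.2,"roll": 0},
    {"dx": 0,"dy": 0,"dz": 0.3,"roll": 0},
    {"dx": 0,"dy": 0,"dz": 0.4,"roll": 0},
    {"dx": 0,"dy": 0,"dz": 0.5,"roll": 0},
    {"dx": 0,"dy": 0,"dz": 0.5,"roll": 0},
  ],
)

```text
time: 4.35
position: [0.5996, 0.1393, 0.1221]
eef_rot: [0.169, 0.986, -0.0, -0.0]
wrist_force: [-0.2, 0.2, 0.9]
opening: 0.001
gripper_force: 0.0
```

Emit:
carry_out(
  moves=[
    {"dx": 0,"dy": 0,"dz": 0.05,"roll": 0},
    {"dx": 0,"dy": 0,"dz": 0.1,"roll": 0},
    {"dx": 0,"dy": 0,"dz": 0.2,"roll": 0},
    {"dx": 0,"dy": 0,"dz": 0.3,"roll": 0},
    {"dx": 0,"dy": 0,"dz": 0.3,"roll": 0},
  ],
)

```text
time: 4.77
position: [0.5996, 0.1394, 0.1191]
eef_rot: [0.169, 0.986, -0.0, -0.0]
wrist_force: [0.6, 0.1, 0.1]
opening: -0.0
gripper_force: 0.0
```

Emit:
carry_out(
  moves=[
    {"dx": 0,"dy": 0,"dz": 0.05,"roll": 0},
    {"dx": 0,"dy": 0,"dz": 0.1,"roll": 0},
    {"dx": 0,"dy": 0,"dz": 0.2,"roll": 0},
    {"dx": 0,"dy": 0,"dz": 0.3,"roll": 0},
    {"dx": 0,"dy": 0,"dz": 0.3,"roll": 0},
  ],
)

```text
time: 5.18
position: [0.5996, 0.1394, 0.1161]
eef_rot: [0.169, 0.986, -0.0, -0.0]
wrist_force: [-0.5, -0.3, -0.1]
opening: -0.003
gripper_force: 0.0
```

Emit:
carry_out(
  moves=[
    {"dx": 0,"dy": 0,"dz": 0.05,"roll": 0},
    {"dx": 0,"dy": 0,"dz": 0.1,"roll": 0},
    {"dx": 0,"dy": 0,"dz": 0.2,"roll": 0},
    {"dx": 0,"dy": 0,"dz": 0.25,"roll": 0},
    {"dx": 0,"dy": 0,"dz": 0.25,"roll": 0},
  ],
)

```text
time: 5.6
position: [0.5996, 0.1394, 0.1137]
eef_rot: [0.169, 0.986, -0.0, -0.0]
wrist_force: [-0.4, 0.5, -0.6]
opening: 0.002
gripper_force: 0.0
```

Run:
```python
from h import *
im=optics.capture('wrist');save(cv2.resize(im[150:330,220:430],None,fx=3.5,fy=3.3,interpolation=cv2.INTER_CUBIC),'w3')
goto([.605,.136,.20],71)
```

```text
shift cm [-0.61 -0.14 -8.62] roll -0.4 F [-1.  -0.1 -0.2] t 5.65 q6 -1.2 pos [0.5997 0.1394 0.1138]
```

View pics/w3.png

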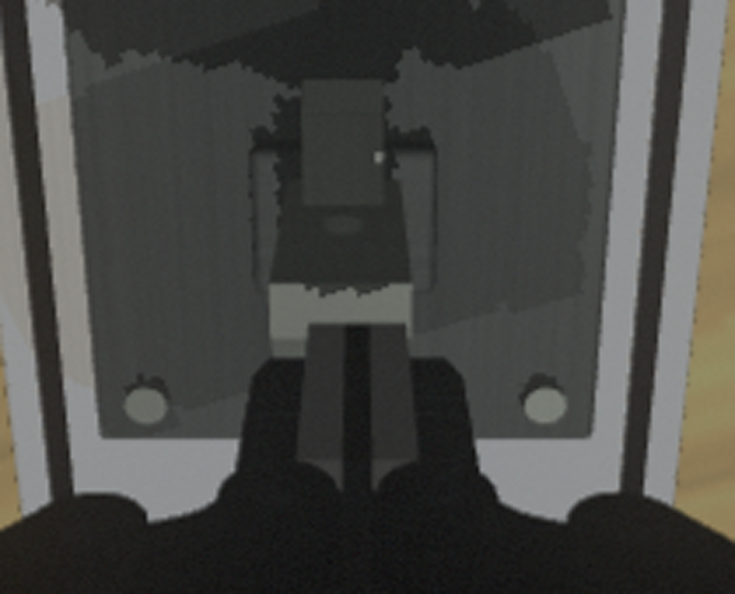

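The fingertips (crop row 323) are over the stud's top face without contact. The top's near edge is at crop row 282. I'll triangulate it from both views.

Run:
```python
from h import *
c=optics.camera_params('wrist');s=sensors.observe()
K=np.array(c['camera_matrix']);M2=R.from_quat(c['attitude']).as_matrix();T=R.from_quat(s['eef_rot']).as_matrix()
Rtc=T.T@M2; ttc=T.T@(np.array(c['xyz'])-s['position'])
# first view: start calibration check w/ pose then
T1=T; p1=np.array([.557,.154,.2191])
q=R.from_quat([.168,.986,-.0005,0]).as_matrix()
o1=p1+q@ttc;M1=q@Rtc;o2=np.array(c['xyz'])
def tri(u1,u2):
    d1=M1@np.linalg.inv(K)@[*u1,1];d2=M2@np.linalg.inv(K)@[*u2,1]
    A=np.c_[d1,-d2];x=np.linalg.lstsq(A,o2-o1,rcond=None)[0]
    a,b=o1+d1*x[0],o2+d2*x[1];m=(a+b)/2
    print(m.round(4),'gap',np.linalg.norm(a-b).round(4),'s,l',(m[0]*.943-m[1]*.332).round(4),(m[0]*.332+m[1]*.943).round(4))
cr=lambda x,y:(220+x/3.5,150+y/3.3)
c1=lambda x,y:(250+x/5,160+y/4.6)
print('topL');tri(c1(302,303),cr(269,283))
print('topR');tri(c1(430,303),cr(412,283))
print('screws');tri(c1(163,437),cr(146,407));tri(c1(567,437),cr(545,405))
print('hole');tri(c1(367,256),cr(343,225))
print('cam',o2,'axis',M2[:,2],'ttc',ttc,'Rtc z',Rtc[:,2])
print('tip',ray('wrist',cr(357,323),.0918), 'TCP',s['position'])
for z in(.092,.096,.1): 
  L,Rr=ray('wrist',cr(269,283),z),ray('wrist',cr(412,283),z);m=(L+Rr)/2
  print(z,m,np.linalg.norm(L-Rr),'s,l',m[0]*.943-m[1]*.332,m[0]*.332+m[1]*.943)
```

```text
topL
[0.5485 0.1496 0.2011] gap 0.0025 s,l 0.4676 0.3232
topR
[0.5357 0.1647 0.2394] gap 0.0044 s,l 0.4504 0.3332
screws
[0.6131 0.0927 0.0866] gap 0.0015 s,l 0.5474 0.291
[0.6608 0.1627 0.0482] gap 0.0057 s,l 0.5691 0.3728
hole
[0.4913 0.1769 0.3463] gap 0.003 s,l 0.4045 0.3299
cam [0.52238028 0.16551406 0.26772887] axis [ 0.29961856 -0.10653587 -0.9480922 ] ttc [ 0.08162629 -0.00106504 -0.15396659] Rtc z [-3.18065507e-01 -7.79148936e-04  9.48068419e-01]
tip [0.60721437 0.13563883 0.0918    ] TCP [0.59970099 0.13936843 0.11375611]
0.092 [0.59872294 0.13569251 0.092     ] 0.02404584927715748 s,l 0.5195458195063383 0.3267340538703647
0.096 [0.5969852  0.13637132 0.096     ] 0.023498509505240944 s,l 0.5176817687420662 0.32679724108003466
0.1 [0.59524747 0.13705013 0.1       ] 0.022951169733324492 s,l 0.5158177179777942 0.32686042828970463
```

Run:
```python
from h import *
c=optics.camera_params('wrist');s=sensors.observe()
K=np.array(c['camera_matrix']);M2=R.from_quat(c['attitude']).as_matrix();T=R.from_quat(s['eef_rot']).as_matrix()
Rtc=T.T@M2; ttc=T.T@(np.array(c['xyz'])-s['position'])
o2=np.array(c['xyz'])
cr=lambda x,y:(220+x/3.5,150+y/3.3)
c1=lambda x,y:(250+x/5,160+y/4.6)
from scipy.optimize import least_squares
# unknown pose offset of view 1 (xyz,yaw), stud frame s0,l0,top z, yaw; model points
obs1={'tL':c1(302,303),'tR':c1(430,303),'cL':c1(302,357),'cR':c1(430,357),'bL':c1(303,382),'bR':c1(428,382),'h':c1(367,256),'sL':c1(163,437),'sR':c1(567,437)}
obs2={'tL':cr(269,283),'tR':cr(412,283),'cL':cr(270,340),'h':cr(343,225),'sL':cr(146,407),'sR':cr(545,405)}
q=R.from_quat([.168,.986,-.0005,0]).as_matrix()
def px(P,o,M):
    p=K@(M.T@(P-o));return p[:2]/p[2]
def f(x):
    ox,oy,yaw,zt,sx,w,d1x,d1y,d1z,r1,r2,r3=x
    Y=R.from_euler('z',yaw,degrees=True).as_matrix()
    B={'tL':(0,-12,0),'tR':(0,12,0),'cL':(11,-12,0),'cR':(11,12,0),'bL':(22,-12,-11),'bR':(22,12,-11),'h':(0,0,-28)}
    W={k:Y@np.array(v)/1e3+[ox,oy,zt] for k,v in B.items()}
    W['sL']=Y@np.array([sx,-w,0])+[ox,oy,.03];W['sR']=Y@np.array([sx,w,0])+[ox,oy,.03]
    q1=R.from_euler('xyz',[r1,r2,r3]).as_matrix()@q
    o1=np.array([.561+d1x,.1489+d1y,.2184+d1z])+q1@ttc
    r=[]
    for k,v in obs1.items(): r+=list(px(W[k],o1,q1@Rtc)-v)
    for k,v in obs2.items(): r+=list(px(W[k],o2,M2)-v)
    r+=[d1x/.003,d1y/.003,d1z/.002,r1/.01,r2/.01,r3/.01]
    return np.array(r)
x=least_squares(f,[.598,.136,-19.4,.097,.06,.047]+[0]*6,x_scale=[.01,.01,1,.01,.01,.01]+[.003]*6)
print(x.x.round(4),'\n',x.fun.round(1))
```

```text
[ 5.98100e-01  1.35900e-01 -1.93174e+01  9.37000e-02  6.35000e-02
  4.73000e-02  6.00000e-04 -2.00000e-04 -1.00000e-04  5.00000e-04
  1.80000e-03  5.00000e-04] 
 [-0.2  0.6  0.2  0.6 -0.  -0.3  0.1 -0.2  0.3 -0.2 -0.1 -0.2 -0.3 -0.2
  0.  -0.1  0.  -0.  -0.2  0.2  0.1  0.1  0.  -0.2 -0.2 -0.2  0.1 -0.2
  0.1  0.2  0.2 -0.1 -0.   0.   0.2  0. ]
```

Emit:
carry_out(
  moves=[
    {"dx": 0,"dy": -0.35,"dz": 0,"roll": 0},
    {"dx": 0,"dy": -0.35,"dz": 0.1,"roll": 0},
    {"dx": 0,"dy": -0.35,"dz": 0.2,"roll": 0},
    {"dx": 0,"dy": -0.35,"dz": 0.3,"roll": 0},
    {"dx": 0,"dy": -0.35,"dz": 0.3,"roll": 0},
  ],
)

```text
time: 6.07
position: [0.5984, 0.136, 0.1105]
eef_rot: [0.169, 0.986, -0.0, -0.0]
wrist_force: [0.6, 0.0, 0.7]
opening: -0.001
gripper_force: 0.0
```

Emit:
carry_out(
  moves=[
    {"dx": -0.5,"dy": 0,"dz": 0,"roll": 0},
    {"dx": -0.5,"dy": 0,"dz": 0.1,"roll": 0},
    {"dx": -0.5,"dy": 0,"dz": 0.2,"roll": 0},
    {"dx": -0.5,"dy": 0,"dz": 0.3,"roll": 0},
    {"dx": -0.5,"dy": 0,"dz": 0.3,"roll": 0},
  ],
)

```text
time: 6.48
position: [0.6031, 0.1344, 0.1075]
eef_rot: [0.169, 0.986, -0.0, -0.0]
wrist_force: [-0.2, -0.3, 0.2]
opening: -0.003
gripper_force: 0.0
```

Run:
```python
from h import *
im=optics.capture('wrist');save(cv2.resize(im[150:330,220:430],None,fx=3.5,fy=3.3,interpolation=cv2.INTER_CUBIC),'w4')
im=optics.capture('scene');save(cv2.resize(im[130:250,280:400],None,fx=5,fy=5,interpolation=cv2.INTER_CUBIC),'s4')
goto([.605,.136,.20],71)
```

```text
shift cm [-0.12  0.21 -9.22] roll -0.4 F [-0.4 -0.1 -0.1] t 6.58 q6 -1.2 pos [0.6032 0.1344 0.1078]
```

View pics/s4.png

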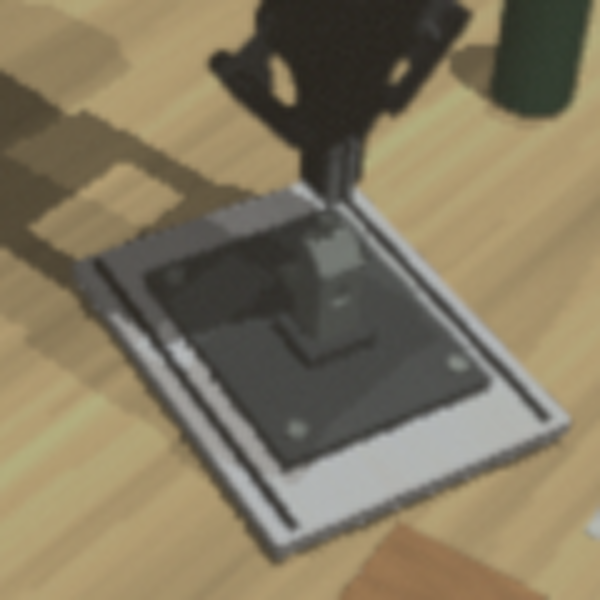

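Run:
```python
from h import *
s=sensors.observe();p=s['position']
for dz in(0,.005,.01,.015,.022): print(dz,((proj('scene',p-[0,0,dz])-[280,130])*5).round(0))
for P in[(.5981,.1359,.0937),(.5981+.0104,.1359-.0036,.0937)]: print(((proj('scene',P)-[280,130])*5).round(0))
M=R.from_quat(s['eef_rot']).as_matrix()
for x in(-.011,0,.011):
  for z in(-.015,0,.01,.022): print(x,z,((proj('wrist',p+M@[x,0,z])-[220,150])*[3.5,3.3]).round(0))
```

```text
0 [[323. 207.]]
0.005 [[322. 215.]]
0.01 [[321. 223.]]
0.015 [[321. 230.]]
0.022 [[320. 241.]]
[[315. 223.]]
[[327. 236.]]
-0.011 -0.015 [[364. 453.]]
-0.011 0 [[364. 400.]]
-0.011 0.01 [[363. 369.]]
-0.011 0.022 [[363. 336.]]
0 -0.015 [[364. 388.]]
0 0 [[364. 339.]]
0 0.01 [[363. 311.]]
0 0.022 [[363. 281.]]
0.011 -0.015 [[364. 320.]]
0.011 0 [[364. 276.]]
0.011 0.01 [[363. 251.]]
0.011 0.022 [[363. 224.]]
```

View pics/w4.png

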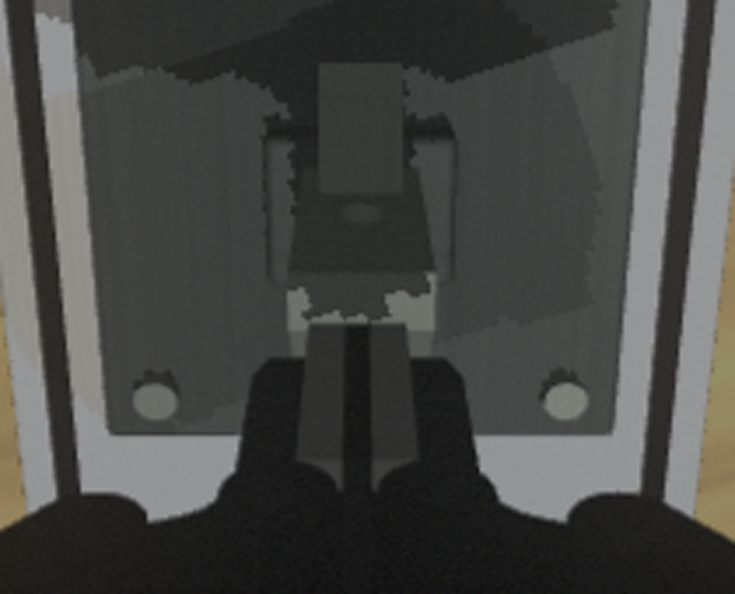

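Emit:
carry_out(
  moves=[
    {"dx": 0,"dy": 0,"dz": 0.1,"roll": 0},
    {"dx": 0,"dy": 0,"dz": 0.2,"roll": 0},
    {"dx": 0,"dy": 0,"dz": 0.3,"roll": 0},
    {"dx": 0,"dy": 0,"dz": 0.4,"roll": 0},
    {"dx": 0,"dy": 0,"dz": 0.4,"roll": 0},
  ],
)

```text
time: 7.0
position: [0.6031, 0.1344, 0.1036]
eef_rot: [0.169, 0.986, -0.0, -0.0]
wrist_force: [0.5, -0.1, -0.0]
opening: 0.002
gripper_force: 0.0
```

Emit:
carry_out(
  moves=[
    {"dx": 0,"dy": 0,"dz": 0.1,"roll": 0},
    {"dx": 0,"dy": 0,"dz": 0.2,"roll": 0},
    {"dx": 0,"dy": 0,"dz": 0.3,"roll": 0},
    {"dx": 0,"dy": 0,"dz": 0.4,"roll": 0},
    {"dx": 0,"dy": 0,"dz": 0.4,"roll": 0},
  ],
)

```text
time: 7.42
position: [0.6032, 0.1344, 0.0996]
eef_rot: [0.169, 0.986, -0.0, -0.0]
wrist_force: [0.1, 0.5, -0.4]
opening: 0.004
gripper_force: 0.0
```

Emit:
carry_out(
  moves=[
    {"dx": 0,"dy": 0,"dz": 0.1,"roll": 0},
    {"dx": 0,"dy": 0,"dz": 0.2,"roll": 0},
    {"dx": 0,"dy": 0,"dz": 0.3,"roll": 0},
    {"dx": 0,"dy": 0,"dz": 0.4,"roll": 0},
    {"dx": 0,"dy": 0,"dz": 0.4,"roll": 0},
  ],
)

```text
time: 7.83
position: [0.6032, 0.1344, 0.0956]
eef_rot: [0.169, 0.986, -0.0, -0.0]
wrist_force: [-0.4, 0.3, -0.1]
opening: -0.003
gripper_force: 0.0
```

Emit:
carry_out(
  moves=[
    {"dx": 0,"dy": 0,"dz": 0.1,"roll": 0},
    {"dx": 0,"dy": 0,"dz": 0.2,"roll": 0},
    {"dx": 0,"dy": 0,"dz": 0.3,"roll": 0},
    {"dx": 0,"dy": 0,"dz": 0.4,"roll": 0},
    {"dx": 0,"dy": 0,"dz": 0.4,"roll": 0},
  ],
)

```text
time: 8.25
position: [0.6031, 0.1344, 0.0915]
eef_rot: [0.169, 0.986, -0.0, -0.0]
wrist_force: [-0.0, -0.0, -0.0]
opening: 0.001
gripper_force: 0.0
```

Emit:
carry_out(
  moves=[
    {"dx": 0,"dy": 0,"dz": 0.1,"roll": 0},
    {"dx": 0,"dy": 0,"dz": 0.2,"roll": 0},
    {"dx": 0,"dy": 0,"dz": 0.3,"roll": 0},
    {"dx": 0,"dy": 0,"dz": 0.4,"roll": 0},
    {"dx": 0,"dy": 0,"dz": 0.4,"roll": 0},
  ],
)

```text
time: 8.67
position: [0.6032, 0.1344, 0.0876]
eef_rot: [0.169, 0.986, -0.0, -0.0]
wrist_force: [-0.6, -0.4, -0.2]
opening: -0.001
gripper_force: 0.0
```

Emit:
carry_out(
  moves=[
    {"dx": 0,"dy": 0,"dz": 0.1,"roll": 0},
    {"dx": 0,"dy": 0,"dz": 0.2,"roll": 0},
    {"dx": 0,"dy": 0,"dz": 0.2,"roll": 0},
    {"dx": 0,"dy": 0,"dz": 0.2,"roll": 0},
  ],
)

```text
time: 9.0
position: [0.6032, 0.1344, 0.0858]
eef_rot: [0.169, 0.986, -0.0, -0.0]
wrist_force: [0.6, -0.6, -0.5]
opening: 0.003
gripper_force: 0.0
```

Emit:
carry_out(
  moves=[
    {"dx": 0,"dy": 0,"dz": 0.1,"roll": 0},
    {"dx": 0,"dy": 0,"dz": 0.2,"roll": 0},
    {"dx": 0,"dy": 0,"dz": 0.3,"roll": 0},
    {"dx": 0,"dy": 0,"dz": 0.4,"roll": 0},
    {"dx": 0,"dy": 0,"dz": 0.4,"roll": 0},
  ],
)

```text
time: 9.42
position: [0.6032, 0.1344, 0.0815]
eef_rot: [0.169, 0.986, -0.0, -0.0]
wrist_force: [-0.2, -0.5, 0.0]
opening: -0.0
gripper_force: 0.0
```

Emit:
carry_out(
  moves=[
    {"dx": 0,"dy": 0,"dz": 0.1,"roll": 0},
    {"dx": 0,"dy": 0,"dz": 0.2,"roll": 0},
    {"dx": 0,"dy": 0,"dz": 0.3,"roll": 0},
    {"dx": 0,"dy": 0,"dz": 0.3,"roll": 0},
    {"dx": 0,"dy": 0,"dz": 0.3,"roll": 0},
  ],
)

```text
time: 9.83
position: [0.6034, 0.1344, 0.0813]
eef_rot: [0.169, 0.986, 0.0, 0.001]
wrist_force: [-6.9, -0.5, 16.6]
opening: 0.001
gripper_force: 8.7
```

Contact came with the TCP at z ≈ 0.0814. That puts the fingertips about 12 mm behind the reported TCP, which agrees with both cameras. I'll touch the mat (top known to be 3 mm) with the shut fingers to calibrate.

Emit:
carry_out(
  moves=[
    {"dx": 0,"dy": 0,"dz": -3,"roll": 0},
    {"dx": 0,"dy": 0,"dz": -6.5,"roll": 0},
    {"dx": -0.5,"dy": -3,"dz": -8,"roll": -6},
    {"dx": -1.5,"dy": -7,"dz": -8,"roll": -12},
    {"dx": -2.5,"dy": -11,"dz": -8,"roll": -18},
  ],
)

```text
time: 10.25
position: [0.5903, 0.0218, 0.1602]
eef_rot: [0.009, 1.0, -0.0, 0.001]
wrist_force: [1.2, -0.0, 0.4]
opening: 0.005
gripper_force: 0.0
```

Run:
```python
from h import *
goto([.585,-.195,.06],108)
```

```text
shift cm [  0.19 -21.68  10.03] roll -19.0 F [ 1.2 -0.   0.4] t 10.25 q6 -1.72 pos [0.5903 0.0218 0.1602]
```

Emit:
carry_out(
  moves=[
    {"dx": 0,"dy": -4,"dz": 0,"roll": -5},
    {"dx": 0,"dy": -8,"dz": 0,"roll": -10},
    {"dx": 0,"dy": -12,"dz": 0,"roll": -15},
    {"dx": 0.1,"dy": -16,"dz": 0,"roll": -19},
    {"dx": 0.2,"dy": -20,"dz": 1,"roll": -19},
  ],
)

```text
time: 10.67
position: [0.5837, -0.1799, 0.1505]
eef_rot: [-0.155, 0.988, -0.001, 0.002]
wrist_force: [1.2, 0.1, 0.2]
opening: -0.003
gripper_force: 0.0
```

Emit:
carry_out(
  moves=[
    {"dx": 0,"dy": -1.6,"dz": 4,"roll": 0},
    {"dx": 0,"dy": -1.6,"dz": 8,"roll": 0},
    {"dx": 0,"dy": -1.6,"dz": 12,"roll": 0},
    {"dx": 0,"dy": -1.6,"dz": 14,"roll": 0},
    {"dx": 0,"dy": -1.6,"dz": 14,"roll": 0},
  ],
)

```text
time: 11.08
position: [0.5856, -0.1918, 0.004]
eef_rot: [-0.153, 0.988, 0.003, -0.004]
wrist_force: [-1.1, -0.6, 0.1]
opening: 0.001
gripper_force: 0.0
```

Run:
```python
from h import *
goto([.585,-.195,-.009],108)
im=optics.capture('wrist');save(im,'w5')
for n in ['pin','hinge','tab']:
    print(n,[(np.round(x['position'],4),x['score']) for x in place_of('wrist',n)[:2]])
```

```text
shift cm [ 0.15 -0.3   1.3 ] roll -0.5 F [-1.1 -0.6  0.1] t 11.08 q6 -2.39 pos [ 0.5856 -0.1918  0.004 ]
pin [(array([ 0.5587, -0.1658,  0.0124]), 0.67)]
hinge [(array([ 0.5233, -0.1753,  0.0073]), 0.88)]
tab []
```

Emit:
carry_out(
  moves=[
    {"dx": 0,"dy": 0,"dz": 0.4,"roll": 0},
    {"dx": 0,"dy": 0,"dz": 0.8,"roll": 0},
    {"dx": 0,"dy": 0,"dz": 1.2,"roll": 0},
    {"dx": 0,"dy": 0,"dz": 1.5,"roll": 0},
    {"dx": 0,"dy": 0,"dz": 1.5,"roll": 0},
  ],
)

```text
time: 11.7
position: [0.5878, -0.1926, -0.0068]
eef_rot: [-0.153, 0.988, 0.0, -0.0]
wrist_force: [-0.3, -0.0, -1.0]
opening: 0.003
gripper_force: 0.0
```

Emit:
carry_out(
  moves=[
    {"dx": 0,"dy": 0,"dz": 0.1,"roll": 0},
    {"dx": 0,"dy": 0,"dz": 0.2,"roll": 0},
    {"dx": 0,"dy": 0,"dz": 0.3,"roll": 0},
    {"dx": 0,"dy": 0,"dz": 0.3,"roll": 0},
    {"dx": 0,"dy": 0,"dz": 0.3,"roll": 0},
  ],
)

```text
time: 12.12
position: [0.5882, -0.1929, -0.0089]
eef_rot: [-0.153, 0.988, -0.0, 0.0]
wrist_force: [-0.4, 1.4, 2.5]
opening: -0.002
gripper_force: 1.4
```

Emit:
carry_out(
  moves=[
    {"dx": 0,"dy": 0,"dz": -3.5,"roll": 0},
    {"dx": 1,"dy": 1,"dz": -7,"roll": 0},
    {"dx": 3.6,"dy": 3.6,"dz": -8.5,"roll": 0},
    {"dx": 3.6,"dy": 3.6,"dz": -8.5,"roll": 0},
    {"dx": 3.6,"dy": 3.6,"dz": -8.5,"roll": 0},
  ],
  claw=90,
)

```text
time: 12.53
position: [0.5422, -0.1688, 0.077]
eef_rot: [-0.153, 0.988, -0.0, 0.0]
wrist_force: [1.5, 0.2, 0.3]
opening: 0.647
gripper_force: 0.0
```

Emit:
carry_out(
  moves=[
    {"dx": 0,"dy": 0,"dz": 0,"roll": 0},
    {"dx": 0,"dy": 0,"dz": 0,"roll": 0},
    {"dx": 0,"dy": 0,"dz": 0,"roll": 0},
  ],
)

```text
time: 12.78
position: [0.5433, -0.1697, 0.075]
eef_rot: [-0.153, 0.988, 0.0, -0.0]
wrist_force: [0.3, -0.4, 0.3]
opening: 0.646
gripper_force: 0.0
```

Run:
```python
from h import *
goto([.543,-.169,-.006],108)
im=optics.capture('wrist');save(cv2.resize(im[120:370,120:520],None,fx=2,fy=2,interpolation=cv2.INTER_CUBIC),'w6')
for n in ['pin','hinge','tab']:
    print(n,[(np.round(x['position'],4),x['score']) for x in place_of('wrist',n)[:2]])
print('proj pin,tip,rear', proj('wrist',[[.5576,-.1648,.013],[.5576+.0298,-.1648+.0085,.013],[.523,-.1747,.013]]))
print(sensors.observe()['opening'])
```

```text
shift cm [0.   0.07 8.1 ] roll -0.4 F [ 0.3 -0.4  0.3] t 12.78 q6 -2.39 pos [ 0.5433 -0.1697  0.075 ]
pin [(array([ 0.5575, -0.168 ,  0.0077]), 0.73)]
hinge [(array([ 0.5238, -0.1765,  0.0067]), 0.96)]
tab [(array([ 0.4585, -0.1955,  0.041 ]), 0.8)]
proj pin,tip,rear [[323.26447649 231.73782492]
 [322.03428721 269.51444255]
 [324.7850249  183.71622697]]
0.6428799086408524
```

View pics/w6.png

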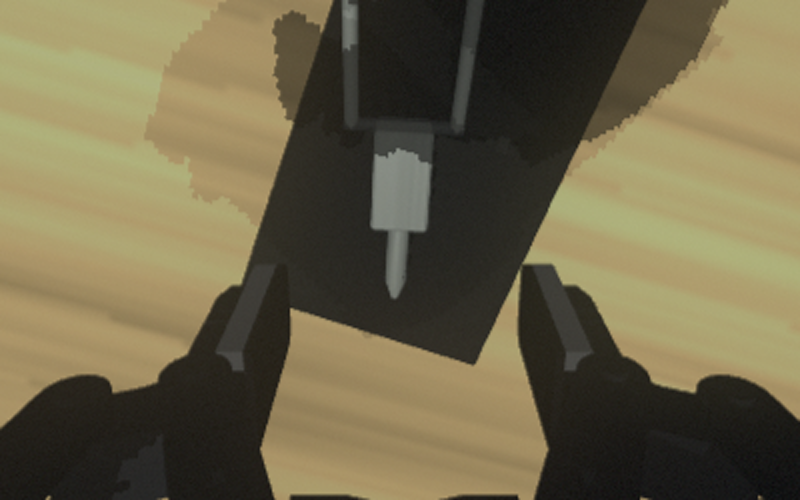

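The wrist view shows the pin between the fingers, about 3 mm to the left of my estimate: tip at full px (317.5,268.5), head front top edge (305..334.5,234), head rear near (322,185).

Run:
```python
from h import *
cr=lambda x,y:(120+x/2,120+y/2)
a=ray('wrist',cr(395.5,297),.013);L=ray('wrist',cr(370,229),.023);Rr=ray('wrist',cr(429,232),.023)
b=ray('wrist',cr(374,135),.023);d=ray('wrist',cr(433,135),.023)
f=(L+Rr)/2;r=(b+d)/2
print('tip',a,'front',f,'w',np.linalg.norm(L-Rr),'rear',r,np.linalg.norm(b-d))
for p,q in((f,a),(r,f),(L,b),(Rr,d)): v=(q-p)[:2];print(np.linalg.norm(v).round(4),np.degrees(np.arctan2(v[1],v[0])).round(1))
```

```text
tip [ 0.58754391 -0.15962706  0.013     ] front [ 0.5565708  -0.16771387  0.023     ] w 0.020400735572114678 rear [ 0.52337936 -0.17676785  0.023     ] 0.0193880088624566
0.032 14.6
0.0344 15.3
0.0339 -165.6
0.035 -163.9
```

Emit:
carry_out(
  moves=[
    {"dx": 0,"dy": -0.15,"dz": 2.5,"roll": 2.6},
    {"dx": 0,"dy": -0.15,"dz": 5,"roll": 2.6},
    {"dx": 0,"dy": -0.15,"dz": 7,"roll": 2.6},
    {"dx": 0,"dy": -0.15,"dz": 8.2,"roll": 2.6},
    {"dx": 0,"dy": -0.15,"dz": 8.2,"roll": 2.6},
  ],
)

```text
time: 13.4
position: [0.5422, -0.1702, -0.0088]
eef_rot: [-0.13, 0.991, 0.001, -0.002]
wrist_force: [-0.5, -0.2, -0.5]
opening: 0.644
gripper_force: 0.0
```

Emit:
carry_out(
  moves=[
    {"dx": 0,"dy": 0,"dz": 0,"roll": 0},
    {"dx": 0,"dy": 0,"dz": 0,"roll": 0},
    {"dx": 0,"dy": 0,"dz": 0,"roll": 0},
    {"dx": 0,"dy": 0,"dz": 0,"roll": 0},
    {"dx": 0,"dy": 0,"dz": 0,"roll": 0},
  ],
  claw=255,
  force=60,
)

```text
time: 13.82
position: [0.5441, -0.1712, -0.0049]
eef_rot: [-0.13, 0.991, -0.001, 0.001]
wrist_force: [-0.4, 0.4, 6.7]
opening: 0.216
gripper_force: 59.9
```

Emit:
carry_out(
  moves=[
    {"dx": 0,"dy": 0,"dz": 0,"roll": 0},
    {"dx": 0,"dy": 0,"dz": 0,"roll": 0},
    {"dx": 0,"dy": 0,"dz": 0,"roll": 0},
  ],
)

```text
time: 14.07
position: [0.5441, -0.1711, -0.0049]
eef_rot: [-0.13, 0.991, -0.001, 0.001]
wrist_force: [-0.1, 1.2, 6.5]
opening: 0.218
gripper_force: 59.9
```

Emit:
carry_out(
  moves=[
    {"dx": 0,"dy": 0,"dz": -1,"roll": 0},
    {"dx": 0,"dy": 0,"dz": -4,"roll": 0},
    {"dx": 0,"dy": 0,"dz": -8,"roll": 0},
    {"dx": 0,"dy": 0,"dz": -11,"roll": 0},
    {"dx": 0,"dy": 0,"dz": -12.5,"roll": 0},
  ],
)

```text
time: 14.48
position: [0.5444, -0.1712, 0.1237]
eef_rot: [-0.13, 0.991, -0.002, 0.002]
wrist_force: [0.5, -0.4, -1.6]
opening: 0.219
gripper_force: 59.0
```

Emit:
carry_out(
  moves=[
    {"dx": -0.9,"dy": 3,"dz": 0,"roll": 4},
    {"dx": -1.8,"dy": 6.5,"dz": 0,"roll": 8},
    {"dx": -2.7,"dy": 10,"dz": 0,"roll": 12},
    {"dx": -3.6,"dy": 13.5,"dz": 0,"roll": 16},
    {"dx": -4.5,"dy": 17,"dz": 0,"roll": 20},
  ],
)

```text
time: 14.9
position: [0.5424, 0.0067, 0.1196]
eef_rot: [0.046, 0.999, -0.0, 0.0]
wrist_force: [1.0, -1.0, -1.7]
opening: 0.216
gripper_force: 59.0
```

Run:
```python
from h import *
goto([.5432,.1551,.12],70.7)
s=sensors.observe();print(s['opening'],s['gripper_force'])
```

```text
shift cm [ 1.28 14.79 -0.04] roll 14.1 F [ 1.  -1.  -1.7] t 14.9 q6 -1.69 pos [0.5424 0.0067 0.1196]
0.21582798357752514 58.956318497657776
```

Emit:
carry_out(
  moves=[
    {"dx": 0.3,"dy": 3.5,"dz": 0,"roll": 4},
    {"dx": 0.6,"dy": 7,"dz": 0,"roll": 8},
    {"dx": 0.9,"dy": 10.5,"dz": 0,"roll": 12},
    {"dx": 1.2,"dy": 13.5,"dz": 0,"roll": 14.1},
    {"dx": 1.3,"dy": 14.8,"dz": 0,"roll": 14.1},
  ],
)

```text
time: 15.32
position: [0.5421, 0.157, 0.1195]
eef_rot: [0.166, 0.986, 0.0, 0.0]
wrist_force: [-1.0, -0.2, -1.2]
opening: 0.217
gripper_force: 59.0
```

Emit:
carry_out(
  moves=[
    {"dx": 0,"dy": 0,"dz": 2,"roll": 0},
    {"dx": 0,"dy": 0,"dz": 4,"roll": 0},
    {"dx": 0,"dy": 0,"dz": 6,"roll": 0},
    {"dx": 0,"dy": 0,"dz": 7,"roll": 0},
    {"dx": 0,"dy": 0,"dz": 7,"roll": 0},
  ],
)

```text
time: 15.73
position: [0.5419, 0.1531, 0.0473]
eef_rot: [0.166, 0.986, -0.001, -0.002]
wrist_force: [-0.8, -0.6, -1.6]
opening: 0.219
gripper_force: 59.0
```

Emit:
carry_out(
  moves=[
    {"dx": 0,"dy": 0,"dz": 0,"roll": 0},
    {"dx": 0,"dy": 0,"dz": 0,"roll": 0},
  ],
)

```text
time: 15.9
position: [0.5437, 0.1534, 0.0501]
eef_rot: [0.166, 0.986, 0.0, 0.001]
wrist_force: [-0.0, -0.3, -1.4]
opening: 0.214
gripper_force: 59.0
```

Run:
```python
from h import *
goto([.5432,.1551,.0473],70.7)
im=optics.capture('wrist');save(cv2.resize(im[120:320,220:430],None,fx=3.7,fy=3,interpolation=cv2.INTER_CUBIC),'w7')
for n in ['pin','hinge','stud_foot']:
    print(n,[(np.round(x['position'],4),x['score']) for x in place_of('wrist',n)[:2]])
Y=R.from_euler('z',-19.3,degrees=True).as_matrix();F=np.array([.5981,.1359,0])
w=lambda x,y,z:F+Y@np.array([x,y,0])/1e3+[0,0,z/1e3]
pr=(proj('wrist',[w(-14,0,65.2),w(-45,10,75.2),w(-45,-10,75.2),w(0,12,93.2),w(0,-12,93.2),w(0,0,65.2)])-[220,120])*[3.7,3]
print(pr.round(0))
```

```text
shift cm [0.1  0.14 0.28] roll 0.2 F [-0.  -0.3 -1.4] t 15.9 q6 -1.17 pos [0.5437 0.1534 0.0501]
pin []
hinge [(array([0.5237, 0.1594, 0.0643]), 0.74)]
stud_foot []
[[394. 665.]
 [476. 550.]
 [317. 550.]
 [493. 874.]
 [298. 874.]
 [393. 728.]]
```

View pics/w7.png

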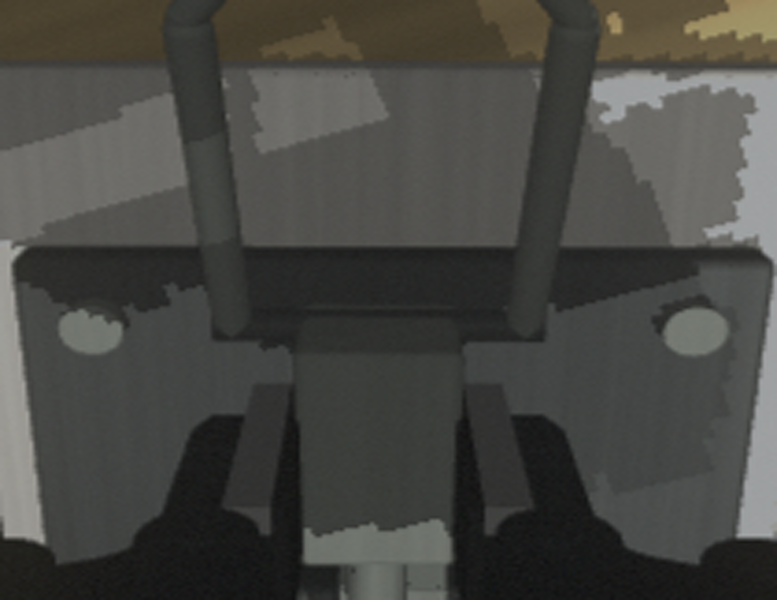

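The view shows the pin held level, head front edge mid at crop (377,562), which is about 2.6 mm left of the line to the stud. Loop leans back. I'll correct and then check columns numerically.

Emit:
carry_out(
  moves=[
    {"dx": 0.1,"dy": 0.25,"dz": 0.28,"roll": 0.2},
    {"dx": 0.1,"dy": 0.25,"dz": 0.28,"roll": 0.2},
    {"dx": 0.1,"dy": 0.25,"dz": 0.28,"roll": 0.2},
  ],
)

```text
time: 16.35
position: [0.5427, 0.1565, 0.046]
eef_rot: [0.168, 0.986, -0.0, -0.0]
wrist_force: [-0.1, 0.2, -1.6]
opening: 0.222
gripper_force: 59.0
```

Run:
```python
from h import *
goto([.5432,.1551,.0473],70.7)
im=optics.capture('wrist');save(im,'w8');g=im.astype(int).sum(2)
for r in (295,300,304,310,314,320,326,332,338,344,350,356,362,370,378,386): print(r,g[r,290:362:2])
Y=R.from_euler('z',-19.3,degrees=True).as_matrix();F=np.array([.5981,.1359,0])
w=lambda x,y,z:F+Y@np.array([x,y,0])/1e3+[0,0,z/1e3]
print(proj('wrist',[w(-14,0,65.2),w(-45,10,75.2),w(-45,-10,75.2),w(0,12,93.2),w(0,-12,93.2),w(11,12,93.2),w(11,-12,93.2),w(0,0,65.2)]).round(1))
for n in ['pin']:
    optics.capture('scene');print(n,[(np.round(x['position'],4),x['score']) for x in place_of('scene',n)[:2]])
    optics.capture('top');print(n,[(np.round(x['position'],4),x['score']) for x in place_of('top',n)[:2]])
```

```text
shift cm [-0.09 -0.12 -0.13] roll -0.0 F [-0.1  0.2 -1.6] t 16.35 q6 -1.16 pos [0.5427 0.1565 0.046 ]
295 [185 196  80  76  70  68 169 174 182 176 181 182 186 183 180 181 177 178
 177 177 307 340 342 338 341 341 124  71  68  68  93 188 130  76  65  65]
300 [ 75  69  82  74  70  63 294 333 337 335 339 341 339 340 337 333 329 335
 334 332 333 342 336 335 339 304 157  59  71  84  70  70  66  70  72  76]
304 [ 72  57  85  73  63  70 287 336 337 334 334 338 338 339 333 332 326 333
 331 332 332 341 338 333 337 328 184  58  66  86  69  73  65  67  67  62]
310 [ 65  65  75  78  64  69 114 109 114 255 260 192 191 259 300 324 326 314
 298 249 252 261 267 181 167 170 225  65  75  78  70  73  67  73  76  68]
314 [ 79  79  75  77  63  75 101 107  99 277 274 274 199 262 302 330 322 314
 297 251 266 276 276 174 110 110 115  71  80  82  71  70  69  62  66  70]
320 [ 64  72  74  72  66  85  84  91  96 279 278 281 211 266 305 326 325 312
 293 244 274 280 284 206  86  98  94  62  73  91  60  66  65  62  71  69]
326 [ 75  63  64  64  76 122 133 134 116 332 327 323 222 267 307 324 322 309
 290 231 309 31
[... 860 characters left out ...]
32 131 131 133 131 131 132 133
 132 133 133 130 140 126 133 130 130 208 214 215 217  91  55  63  54  52]
370 [ 58  63  53  47  56  62  64  78  94 116 130 121 145 160 169 169 172 165
 163 147 131 131 133 103  94  66  47  52  60  61  63  47  61  57  58  53]
378 [47 41 52 47 60 44 53 56 56 51 45 45 61 55 50 52 53 58 58 49 48 52 54 47
 50 54 52 63 51 39 51 51 46 52 43 53]
386 [49 56 68 51 56 58 58 42 53 53 58 40 50 50 55 56 57 50 48 51 61 57 49 58
 46 56 47 57 44 58 57 38 46 53 45 61]
[[321.9 349.1]
 [343.9 311. ]
 [299.8 311. ]
 [348.8 421.7]
 [295.  421.7]
 [348.2 439.3]
 [295.6 439.3]
 [321.9 370.5]]
pin [(array([0.5538, 0.1513, 0.0619]), 0.57), (array([0.4562, 0.1878, 0.0947]), 0.41)]
pin []
```

Run:
```python
from h import *
goto([.5432,.1551,.0473],70.7)
Y=R.from_euler('z',-19.3,degrees=True).as_matrix();F=np.array([.5981,.1359,0])
w=lambda x,y,z:F+Y@np.array([x,y,0])/1e3+[0,0,z/1e3]
P=lambda *a:print(a,proj('wrist',[w(a[0],-a[1],a[2]),w(a[0],a[1],a[2])]).round(1).tolist())
P(-25,8,54.2);P(0,8,54.2);P(0,12,54);P(0,12,65)
im=optics.capture('wrist');g=im.astype(int).sum(2)
for c in(303,311,321,332,341): print(c,g[225:372:3,c])
print(g[236,285:360:2],g[250,285:360:2],sep='\n')
s=sensors.observe();p=s['position'];M=R.from_quat(s['eef_rot']).as_matrix()
for dz in(0,.004,.008): # head top corners if pin lower by dz
    z=-.0279+dz;print(dz,proj('wrist',[p+M@[x,y,z] for x in(-.0132,.0228) for y in(-.01,.01)]).round(1).tolist(),proj('wrist',[p+M@[-.0442,0,z+.01]]).round(1))
```

```text
shift cm [-0.07 -0.1  -0.13] roll -0.0 F [-0.4 -0.1 -1.4] t 16.6 q6 -1.16 pos [0.5429 0.1563 0.046 ]
(-25, 8, 54.2) [[307.1, 316.9], [337.0, 316.9]]
(0, 8, 54.2) [[307.8, 354.2], [336.4, 354.1]]
(0, 12, 54) [[300.6, 353.9], [343.5, 353.9]]
(0, 12, 65) [[299.3, 369.9], [344.8, 369.9]]
303 [115 140 143 140 154 184 185 182 179 183 180 181 184 180 183 180 179 181
 184 180 178 180 180 184 199 333 332 329 111 113  91  81  91 115 134 131
 138 140 136 137 134 131 137 133 133 140 134 130 100]
311 [121 141 142 138 154 181 188 188 187 182 187 185 179 180 182 184 183 180
 180 181 184 187 186 180 311 338 338 332 250 277 282 284 280 305 320 322
 323 318 305 211 222 224 224 147 139 135 134 132 134]
321 [118 143 141 144 154 176 182 179 178 179 179 183 180 177 181 181 180 178
 178 181 177 178 178 181 181 334 330 329 329 336 332 334 333 332 328 331
 333 329 330 328 319 321 224 150 135 134 172 173 174]
332 [109 142 139 146 152 181 188 183 179 176 187 183 184 185 182 183 183 180
 182 177 179 183 181 315 347 345 336 340 250 281 282 279 282 301 319 316
 316 351 221 220 217 223 220 146 139 137 134 133 136]
341 [110 140 141 138 150 186 181 184 184 184 180 184 181 185 186 183 181 183
 178 175 172 174 176 310 173 306 305 301 223 143  94  87  96 177 217 221
 190 143 142 143 141 142 142 134 127 132 138 128 107]
[202 199 202 126 120 121 122 114 143 143 143 140 145 143 141 140 144 141
 144 142 139 142 136 145 144 137 141 142 143 141 121 111 203 206 203 204
 207 202]
[200 195 149 152 149 152 153 119 173 180 188 177 186 182 179 182 183 179
 180 180 180 176 177 181 185 184 178 185 184 169 127 143 150 152 151 152
 208 205]
0 [[302.3, 307.6], [346.1, 307.6], [300.7, 235.8], [348.1, 235.8]] [[324.  345.9]]
0.004 [[302.8, 302.2], [345.5, 302.2], [301.3, 231.9], [347.4, 231.9]] [[323.9 340.3]]
0.008 [[303.3, 297.1], [344.9, 297.1], [301.8, 228.2], [346.7, 228.2]] [[323.9 334.9]]
```

Emit:
carry_out(
  moves=[
    {"dx": -0.5,"dy": 0,"dz": -0.13,"roll": 0},
    {"dx": -1.0,"dy": 0,"dz": -0.13,"roll": 0},
    {"dx": -1.4,"dy": 0,"dz": -0.13,"roll": 0},
    {"dx": -1.8,"dy": 0,"dz": -0.13,"roll": 0},
    {"dx": -1.8,"dy": 0,"dz": -0.13,"roll": 0},
  ],
)

```text
time: 17.07
position: [0.5607, 0.15, 0.0473]
eef_rot: [0.168, 0.986, 0.0, 0.0]
wrist_force: [0.3, -0.2, -1.8]
opening: 0.213
gripper_force: 59.0
```

```bash
cat >> h.py <<'E'
def bf():
    s=sensors.observe();Y=R.from_euler('z',-19.3,degrees=True).as_matrix()
    print('base-frame mm',((s['position']-[.5981,.1359,0])@Y*1000).round(1),'F',(s['wrist_force']@Y).round(1),'T',(s['wrist_torque']@Y).round(2),'t',round(s['time'],2),'op',round(s['opening'],3),'gf',round(s['gripper_force'],1))
E
python3 -c "from h import *; bf()"
```

```text
base-frame mm [-39.9   0.9  47.3] F [ 0.4 -0.1 -1.8] T [-0.02 -0.06 -0.  ] t 17.07 op 0.213 gf 59.0
```

Emit:
carry_out(
  moves=[
    {"dx": -0.3,"dy": 0,"dz": 0,"roll": 0},
    {"dx": -0.6,"dy": 0,"dz": 0,"roll": 0},
    {"dx": -0.9,"dy": 0,"dz": 0,"roll": 0},
    {"dx": -1.0,"dy": 0,"dz": 0,"roll": 0},
    {"dx": -1.0,"dy": 0,"dz": 0,"roll": 0},
  ],
)

```text
time: 17.48
position: [0.5695, 0.147, 0.0473]
eef_rot: [0.168, 0.986, 0.0, 0.0]
wrist_force: [-0.1, 0.6, -1.7]
opening: 0.222
gripper_force: 59.0
```

```bash
python3 -c "from h import *; bf()"
```

```text
base-frame mm [-30.7   1.   47.3] F [-0.3  0.5 -1.7] T [-0.05  0.01 -0.04] t 17.48 op 0.222 gf 59.0
```

Emit:
carry_out(
  moves=[
    {"dx": -0.4,"dy": 0,"dz": 0,"roll": 0},
    {"dx": -0.8,"dy": 0,"dz": 0,"roll": 0},
    {"dx": -1.2,"dy": 0,"dz": 0,"roll": 0},
    {"dx": -1.4,"dy": 0,"dz": 0,"roll": 0},
    {"dx": -1.4,"dy": 0,"dz": 0,"roll": 0},
  ],
)

```text
time: 17.9
position: [0.583, 0.1422, 0.0473]
eef_rot: [0.168, 0.986, 0.0, 0.0]
wrist_force: [0.2, -1.1, -1.1]
opening: 0.218
gripper_force: 59.0
```

```bash
python3 -c "from h import *; bf()"
```

```text
base-frame mm [-16.3   0.9  47.3] F [ 0.5 -1.  -1.1] T [-0.03 -0.04  0.01] t 17.9 op 0.218 gf 59.0
```

Gap is now about 3 mm by estimate, so I'll press on until seated.

Emit:
carry_out(
  moves=[
    {"dx": -0.15,"dy": 0,"dz": 0,"roll": 0},
    {"dx": -0.3,"dy": 0,"dz": 0,"roll": 0},
    {"dx": -0.4,"dy": 0,"dz": 0,"roll": 0},
    {"dx": -0.5,"dy": 0,"dz": 0,"roll": 0},
    {"dx": -0.5,"dy": 0,"dz": 0,"roll": 0},
  ],
)

```text
time: 18.32
position: [0.5848, 0.1416, 0.047]
eef_rot: [0.168, 0.986, -0.0, -0.003]
wrist_force: [-9.5, 2.9, 3.4]
opening: 0.216
gripper_force: 59.6
```

```bash
python3 -c "from h import *; bf()"
```

```text
base-frame mm [-14.4   0.9  47. ] F [-9.9 -0.4  3.4] T [-0.04  1.5   0.02] t 18.32 op 0.216 gf 59.6
```

Emit:
carry_out(
  moves=[
    {"dx": -0.15,"dy": 0,"dz": 0,"roll": 0},
    {"dx": -0.3,"dy": 0,"dz": 0,"roll": 0},
    {"dx": -0.4,"dy": 0,"dz": 0,"roll": 0},
  ],
)

```text
time: 18.57
position: [0.5847, 0.1415, 0.0468]
eef_rot: [0.167, 0.986, -0.0, -0.007]
wrist_force: [-28.7, 9.9, 13.9]
opening: 0.218
gripper_force: 61.0
```

Run:
```python
from h import *
bf()
for c in('scene','wrist'):
    im=optics.capture(c)
    for n in('pin','hinge','tab'): print(c,n,[(((x['position']-np.array([.5981,.1359,0]))@R.from_euler('z',-19.3,degrees=True).as_matrix()*1000).round(1),round(x['score'],2)) for x in place_of(c,n)[:2]])
g=im.astype(int).sum(2);print(g[225:372:3,303],g[225:372:3,335])
```

```text
base-frame mm [-14.5   0.9  46.8] F [-30.4  -0.1  13.9] T [-0.15  4.69  0.07] t 18.57 op 0.218 gf 61.0
scene pin [(array([-2.7,  2.6, 61.6]), 0.64)]
scene hinge [(array([-37.9,   0.3,  56.8]), 0.66)]
scene tab [(array([-35.7,   0.6,  61.3]), 0.6), (array([186.9, -49.6,  -2.5]), 0.57)]
wrist pin [(array([ 1.3, -2.9, 63.3]), 0.85)]
wrist hinge [(array([-36.1,   1.1,  62.2]), 0.68)]
wrist tab [(array([-103.3,    1.4,   93.8]), 0.92)]
[123 151 152 159 174 193 193 197 192 197 198 191 195 198 192 193 197 194
 198 195 190 194 198 193 193 194 198 191 150 153 158 153 148 147 149 146
 148 144 355 347 350 354 352 354 351 431 516 517 351] [130 147 151 151 170 199 202 194 197 195 195 198 196 198 193 194 195 200
 194 196 194 193 194 193 195 197 195 195 143 158 154 150 153 152 149 152
 144 148 356 353 352 355 354 352 351 394 524 517 519]
```

The pin is seated: a hard stop at 30 N with no further travel, and the networks put its origin at the stud face. Next I'll relax, release and retreat upward.

Emit:
carry_out(
  moves=[
    {"dx": 0.35,"dy": 0,"dz": 0,"roll": 0},
    {"dx": 0.65,"dy": 0,"dz": 0,"roll": 0},
    {"dx": 0.65,"dy": 0,"dz": 0,"roll": 0},
  ],
)

```text
time: 19.22
position: [0.5846, 0.1418, 0.0474]
eef_rot: [0.168, 0.986, -0.0, 0.0]
wrist_force: [0.6, -0.4, -1.0]
opening: 0.221
gripper_force: 59.0
```

Emit:
carry_out(
  moves=[
    {"dx": 0,"dy": 0,"dz": 0,"roll": 0},
    {"dx": 0,"dy": 0,"dz": 0,"roll": 0},
    {"dx": 0,"dy": 0,"dz": 0,"roll": 0},
    {"dx": 0,"dy": 0,"dz": 0,"roll": 0},
    {"dx": 0,"dy": 0,"dz": 0,"roll": 0},
  ],
  claw=90,
)

```text
time: 19.63
position: [0.585, 0.1415, 0.0474]
eef_rot: [0.168, 0.986, 0.0, 0.0]
wrist_force: [0.6, -0.2, -0.8]
opening: 0.647
gripper_force: 0.0
```

Emit:
carry_out(
  moves=[
    {"dx": 0,"dy": 0,"dz": -2,"roll": 0},
    {"dx": 0,"dy": 0,"dz": -5,"roll": 0},
    {"dx": 0,"dy": 0,"dz": -8.5,"roll": 0},
    {"dx": 0,"dy": 0,"dz": -12,"roll": 0},
    {"dx": 0,"dy": 0,"dz": -12,"roll": 0},
  ],
)

```text
time: 20.05
position: [0.5875, 0.1418, 0.1745]
eef_rot: [0.168, 0.986, 0.001, 0.006]
wrist_force: [0.1, 0.0, -0.1]
opening: 0.645
gripper_force: 0.0
```

Run:
```python
from h import *
bf()
B=R.from_euler('z',-19.3,degrees=True).as_matrix();F=np.array([.5981,.1359,0])
for c in('scene','wrist'):
    im=optics.capture(c);save(im,'r_'+c)
    for n in('pin','hinge','tab'): print(c,n,[(((x['position']-F)@B*1000).round(1),round(x['score'],2)) for x in place_of(c,n)[:2]])
goto(F+B@[-.141,.001,.17],70.7)
```

```text
base-frame mm [-12.    2.1 174.5] F [ 0.1  0.1 -0.1] T [-0.   -0.    0.02] t 20.05 op 0.645 gf 0.0
scene pin [(array([-1.6,  0.2, 62.7]), 0.51)]
scene hinge [(array([-36.6,  -0.3,  57.1]), 0.64), (array([-114.9,    0.5,   83.6]), 0.49)]
scene tab [(array([-112.6,   -0.9,   84.3]), 0.39)]
wrist pin [(array([-0.9,  1.9, 65.5]), 0.71)]
wrist hinge [(array([-37.4,  -0.7,  60.4]), 0.93)]
wrist tab [(array([-109.9,    1.8,   78.9]), 0.91), (array([185.8, -46.2,  -0.8]), 0.52)]
 shift cm [ 1.263e+01  1.000e-02 -3.600e-01] roll -0.0 F [-0.   0.5  0.3] t 20.45 q6 -1.19 pos [0.5845 0.1416 0.1662]
```

Emit:
carry_out(
  moves=[
    {"dx": 3,"dy": 0,"dz": 0,"roll": 0},
    {"dx": 6.5,"dy": 0,"dz": 0,"roll": 0},
    {"dx": 10,"dy": 0,"dz": 0,"roll": 0},
    {"dx": 13.1,"dy": 0,"dz": 0,"roll": 0},
    {"dx": 13.1,"dy": 0,"dz": 0,"roll": 0},
  ],
  claw=255,
)

```text
time: 20.87
position: [0.4562, 0.1864, 0.167]
eef_rot: [0.167, 0.986, -0.0, -0.002]
wrist_force: [0.1, -0.3, 0.5]
opening: -0.0
gripper_force: 0.0
```

Emit:
carry_out(
  moves=[
    {"dx": 0,"dy": 0,"dz": 3,"roll": 0},
    {"dx": 0,"dy": 0,"dz": 6,"roll": 0},
    {"dx": 0,"dy": 0,"dz": 9,"roll": 0},
    {"dx": 0,"dy": 0,"dz": 10.8,"roll": 0},
    {"dx": 0,"dy": 0,"dz": 10.8,"roll": 0},
  ],
)

```text
time: 21.28
position: [0.4595, 0.1845, 0.0558]
eef_rot: [0.168, 0.986, -0.001, -0.003]
wrist_force: [-0.1, -0.1, 0.2]
opening: 0.0
gripper_force: 0.0
```

Run:
```python
from h import *
bf()
B=R.from_euler('z',-19.3,degrees=True).as_matrix();F=np.array([.5981,.1359,0])
for c in('scene','wrist'):
    im=optics.capture(c)
    for n in('tab',): print(c,n,[(((x['position']-F)@B*1000).round(1),round(x['score'],2)) for x in place_of(c,n)[:2]])
bf()
```

```text
base-frame mm [-146.9    0.    55.8] F [-0.1 -0.2  0.2] T [-0.05  0.   -0.  ] t 21.28 op 0.0 gf 0.0
scene tab [(array([-115.1,   -0.3,   84.7]), 0.62)]
wrist tab [(array([-107.5,    0.3,   78.6]), 0.7)]
base-frame mm [-144.6    1.5   60.5] F [ 0.1 -0.6 -0.3] T [-0.    0.01 -0.01] t 21.48 op -0.0 gf 0.0
```

Emit:
carry_out(
  moves=[
    {"dx": 0,"dy": 0,"dz": -3,"roll": 0},
    {"dx": 0,"dy": 0,"dz": -6,"roll": 0},
    {"dx": -1.5,"dy": -0.05,"dz": -6,"roll": 0},
    {"dx": -3.5,"dy": -0.05,"dz": -6,"roll": 0},
    {"dx": -3.5,"dy": -0.05,"dz": -6,"roll": 0},
  ],
  claw=140,
)

```text
time: 21.9
position: [0.4974, 0.1721, 0.1215]
eef_rot: [0.168, 0.986, 0.001, 0.003]
wrist_force: [0.2, 0.0, -0.1]
opening: 0.45
gripper_force: 0.0
```

Emit:
carry_out(
  moves=[
    {"dx": 0,"dy": 0,"dz": 2,"roll": 0},
    {"dx": 0,"dy": 0,"dz": 4,"roll": 0},
    {"dx": 0,"dy": 0,"dz": 5.2,"roll": 0},
    {"dx": 0,"dy": 0,"dz": 6,"roll": 0},
    {"dx": 0,"dy": 0,"dz": 6,"roll": 0},
  ],
)

```text
time: 22.32
position: [0.4934, 0.1729, 0.0587]
eef_rot: [0.168, 0.986, -0.0, -0.001]
wrist_force: [-0.2, -0.2, -0.3]
opening: 0.449
gripper_force: 0.0
```

Emit:
carry_out(
  moves=[
    {"dx": 0,"dy": 0,"dz": 0,"roll": 0},
    {"dx": 0,"dy": 0,"dz": 0,"roll": 0},
    {"dx": 0,"dy": 0,"dz": 0,"roll": 0},
    {"dx": 0,"dy": 0,"dz": 0,"roll": 0},
    {"dx": 0,"dy": 0,"dz": 0,"roll": 0},
  ],
  claw=255,
  force=20,
)

```text
time: 22.73
position: [0.4943, 0.173, 0.0599]
eef_rot: [0.168, 0.986, 0.0, 0.001]
wrist_force: [0.2, 0.2, 1.5]
opening: 0.153
gripper_force: 22.9
```

Run:
```python
from h import *
bf()
B=R.from_euler('z',-19.3,degrees=True).as_matrix();F=np.array([.5981,.1359,0])
for c in('scene','wrist'):
    im=optics.capture(c)
    for n in('pin','hinge','tab',): print(c,n,[(((x['position']-F)@B*1000).round(1),round(x['score'],2)) for x in place_of(c,n)[:2]])
```

```text
base-frame mm [-110.2    0.7   59.9] F [0.1 0.3 1.5] T [ 0.12 -0.05 -0.  ] t 22.73 op 0.153 gf 22.9
scene pin [(array([-3.2,  3. , 65.5]), 0.74), (array([-4.7, -0.6, 38. ]), 0.58)]
scene hinge [(array([-35.2,  -0.3,  59.5]), 0.78)]
scene tab [(array([-112.6,    3.6,   80.4]), 0.38)]
wrist pin []
wrist hinge [(array([-36.2,  -2.5,  59.2]), 0.66)]
wrist tab [(array([-109. ,   -1.9,   79.2]), 0.64)]
```

Emit:
carry_out(
  moves=[
    {"dx": -0.37,"dy": 0,"dz": -1.0,"roll": 0},
    {"dx": -0.83,"dy": 0,"dz": -1.85,"roll": 0},
    {"dx": -1.42,"dy": 0,"dz": -2.7,"roll": 0},
    {"dx": -2.1,"dy": 0,"dz": -3.48,"roll": 0},
    {"dx": -2.9,"dy": 0,"dz": -4.16,"roll": 0},
  ],
)

```text
time: 23.55
position: [0.5202, 0.1634, 0.1007]
eef_rot: [0.168, 0.986, -0.0, -0.002]
wrist_force: [-2.4, 1.5, -1.8]
opening: 0.156
gripper_force: 23.9
```

Run:
```python
from h import *
bf()
B=R.from_euler('z',-19.3,degrees=True).as_matrix();F=np.array([.5981,.1359,0])
for c in('scene','wrist'):
    im=optics.capture(c)
    for n in('pin','hinge','tab',): print(c,n,[(((x['position']-F)@B*1000).round(1),round(x['score'],2)) for x in place_of(c,n)[:2]])
bf()
```

```text
base-frame mm [-82.6   0.2 100.7] F [-2.8  0.6 -1.8] T [0.   0.55 0.04] t 23.55 op 0.156 gf 23.9
scene pin [(array([ 0.5,  2.7, 64.9]), 0.67), (array([-88.7,   2.3, 123.3]), 0.26)]
scene hinge [(array([-36.1,  -0.3,  60.7]), 0.7)]
scene tab [(array([ 1.900e+01, -3.136e+02,  3.000e-01]), 0.71), (array([-91.3,   1.3, 124.7]), 0.58)]
wrist pin [(array([-1.7, -2.2, 65. ]), 0.72)]
wrist hinge [(array([-34.3,  -1.4,  61.2]), 0.78)]
wrist tab [(array([-80.6,  -1. , 121.1]), 0.81)]
base-frame mm [-81.8   0.5 100.5] F [ 0.2 -1.  -1.9] T [-0.04  0.01  0.01] t 23.95 op 0.152 gf 23.9
```

Emit:
carry_out(
  moves=[
    {"dx": -0.88,"dy": 0,"dz": -0.57,"roll": 0},
    {"dx": -1.8,"dy": 0,"dz": -1.03,"roll": 0},
    {"dx": -2.8,"dy": 0,"dz": -1.36,"roll": 0},
    {"dx": -3.8,"dy": 0,"dz": -1.56,"roll": 0},
    {"dx": -4.85,"dy": 0,"dz": -1.63,"roll": 0},
  ],
)

```text
time: 24.37
position: [0.5667, 0.1474, 0.1171]
eef_rot: [0.168, 0.986, -0.0, -0.001]
wrist_force: [-2.1, 0.2, -0.2]
opening: 0.154
gripper_force: 23.6
```

Emit:
carry_out(
  moves=[
    {"dx": -1.03,"dy": 0,"dz": 0.07,"roll": 0},
    {"dx": -2.04,"dy": 0,"dz": 0.27,"roll": 0},
    {"dx": -3.02,"dy": 0,"dz": 0.6,"roll": 0},
    {"dx": -3.94,"dy": 0,"dz": 1.06,"roll": 0},
    {"dx": -4.8,"dy": 0,"dz": 1.63,"roll": 0},
  ],
)

```text
time: 24.78
position: [0.6134, 0.1311, 0.1005]
eef_rot: [0.168, 0.986, 0.0, 0.0]
wrist_force: [-1.6, 0.1, 2.2]
opening: 0.148
gripper_force: 22.9
```

Run:
```python
from h import *
bf()
B=R.from_euler('z',-19.3,degrees=True).as_matrix();F=np.array([.5981,.1359,0])
for c in('scene','wrist'):
    im=optics.capture(c)
    for n in('pin','hinge','tab',): print(c,n,[(((x['position']-F)@B*1000).round(1),round(x['score'],2)) for x in place_of(c,n)[:2]])
bf()
```

```text
base-frame mm [ 16.    0.5 100.5] F [-1.5 -0.5  2.2] T [-0.01  0.37 -0.02] t 24.78 op 0.148 gf 22.9
scene pin [(array([-1. ,  0.2, 66.7]), 0.47)]
scene hinge [(array([-35.7,   1.8,  57.4]), 0.49)]
scene tab [(array([187.7, -49.1,  -4.1]), 0.17)]
wrist pin [(array([-2.7,  1. , 64.3]), 0.6), (array([-33.7,   1.3,  56.6]), 0.33)]
wrist hinge [(array([-32.7,  -1.2,  55.9]), 0.71)]
wrist tab [(array([  9.2,  -0.9, 119.7]), 0.76)]
base-frame mm [ 15.    0.5 101.2] F [ 0.4 -0.7 -0.7] T [ 0.03 -0.1  -0.01] t 25.18 op 0.152 gf 22.6
```

Emit:
carry_out(
  moves=[
    {"dx": -0.42,"dy": 0,"dz": 0.33,"roll": 0},
    {"dx": -0.8,"dy": 0,"dz": 0.68,"roll": 0},
    {"dx": -1.47,"dy": 0,"dz": 1.45,"roll": 0},
    {"dx": -1.98,"dy": 0,"dz": 2.19,"roll": 0},
    {"dx": -2.3,"dy": 0,"dz": 2.8,"roll": 0},
  ],
  force=40,
)

```text
time: 25.6
position: [0.6363, 0.1231, 0.0727]
eef_rot: [0.168, 0.986, 0.0, 0.002]
wrist_force: [3.8, -1.2, 5.9]
opening: 0.143
gripper_force: 39.0
```

Run:
```python
from h import *
bf()
B=R.from_euler('z',-19.3,degrees=True).as_matrix();F=np.array([.5981,.1359,0])
for c in('scene','wrist'):
    im=optics.capture(c)
    for n in('pin','hinge','tab',): print(c,n,[(((x['position']-F)@B*1000).round(1),round(x['score'],2)) for x in place_of(c,n)[:2]])
bf()
```

```text
base-frame mm [40.3  0.5 72.7] F [4.  0.1 5.9] T [ 0.05 -0.4   0.01] t 25.6 op 0.143 gf 39.0
scene pin [(array([-2.3,  4.1, 66.9]), 0.47)]
scene hinge [(array([-36.2,   0.2,  56.1]), 0.46)]
scene tab [(array([  20.5, -313.4,   -1.8]), 0.23)]
wrist pin [(array([-4.1, -2.2, 63.6]), 0.91)]
wrist hinge [(array([-37.9,  -3. ,  56.7]), 0.59)]
wrist tab [(array([32.5,  1.4, 95. ]), 0.63)]
base-frame mm [39.2  0.5 73.3] F [5.  1.2 4.6] T [ 0.06 -0.65  0.01] t 26.0 op 0.147 gf 39.2
```

Emit:
carry_out(
  moves=[
    {"dx": -0.3,"dy": 0,"dz": 0.4,"roll": 0},
    {"dx": -0.5,"dy": 0,"dz": 0.8,"roll": 0},
    {"dx": -0.6,"dy": 0,"dz": 1.2,"roll": 0},
    {"dx": -0.7,"dy": 0,"dz": 1.6,"roll": 0},
    {"dx": -0.75,"dy": 0,"dz": 1.9,"roll": 0},
  ],
)

```text
time: 26.42
position: [0.642, 0.1211, 0.0541]
eef_rot: [0.168, 0.986, 0.0, 0.001]
wrist_force: [4.6, -0.8, 4.6]
opening: 0.146
gripper_force: 39.7
```

Run:
```python
from h import *
bf()
B=R.from_euler('z',-19.3,degrees=True).as_matrix();F=np.array([.5981,.1359,0])
for c in('scene','wrist'):
    im=optics.capture(c)
    for n in('pin','hinge','tab',): print(c,n,[(((x['position']-F)@B*1000).round(1),round(x['score'],2)) for x in place_of(c,n)[:2]])
bf()
```

```text
base-frame mm [46.4  0.6 54.1] F [4.6 0.8 4.6] T [ 0.08 -0.51  0.03] t 26.42 op 0.146 gf 39.7
scene pin [(array([-2.2,  2.2, 69. ]), 0.58)]
scene hinge [(array([-37.5,   1. ,  56.2]), 0.5), (array([-133.6,  241.6,   -2.5]), 0.39)]
scene tab []
wrist pin [(array([ 1.2, -3. , 64.3]), 0.85)]
wrist hinge [(array([-35.9,   0.3,  57.2]), 0.91)]
wrist tab [(array([38.9, -2.4, 77.8]), 0.76)]
base-frame mm [46.3  0.5 53.7] F [7.3 0.1 0.6] T [ 0.18 -0.81 -0.04] t 26.82 op 0.142 gf 39.5
```

Emit:
carry_out(
  moves=[
    {"dx": 0,"dy": 0,"dz": 0.3,"roll": 0},
    {"dx": 0,"dy": 0,"dz": 0.6,"roll": 0},
    {"dx": 0,"dy": 0,"dz": 0.8,"roll": 0},
    {"dx": 0,"dy": 0,"dz": 0.8,"roll": 0},
  ],
)

```text
time: 27.15
position: [0.6423, 0.1211, 0.0466]
eef_rot: [0.168, 0.986, 0.0, 0.001]
wrist_force: [3.3, -1.1, 10.1]
opening: 0.141
gripper_force: 40.6
```

```bash
python3 -c "from h import *; bf()"
```

```text
base-frame mm [46.6  0.7 46.6] F [ 3.5  0.1 10.1] T [ 0.05 -0.41 -0.02] t 27.15 op 0.141 gf 40.6
```

Emit:
carry_out(
  moves=[
    {"dx": 0,"dy": 0,"dz": 0,"roll": 0},
    {"dx": 0,"dy": 0,"dz": 0,"roll": 0},
    {"dx": 0,"dy": 0,"dz": 0,"roll": 0},
  ],
  claw=150,
)

```text
time: 27.4
position: [0.6402, 0.1215, 0.0449]
eef_rot: [0.168, 0.986, -0.0, -0.001]
wrist_force: [-0.4, -0.4, 0.7]
opening: 0.409
gripper_force: 0.0
```

Emit:
carry_out(
  moves=[
    {"dx": 0,"dy": 0,"dz": -2,"roll": 0},
    {"dx": 0,"dy": 0,"dz": -4,"roll": 0},
    {"dx": 0,"dy": 0,"dz": -6,"roll": 0},
    {"dx": 0,"dy": 0,"dz": -6,"roll": 0},
    {"dx": 0,"dy": 0,"dz": -6,"roll": 0},
  ],
)

```text
time: 27.82
position: [0.6411, 0.1214, 0.1062]
eef_rot: [0.168, 0.986, 0.0, 0.0]
wrist_force: [0.4, -0.0, -0.3]
opening: 0.412
gripper_force: 0.0
```

Emit:
carry_out(
  moves=[
    {"dx": 0.4,"dy": 0,"dz": 0,"roll": 0},
    {"dx": 0.86,"dy": 0,"dz": 0,"roll": 0},
    {"dx": 0.86,"dy": 0,"dz": 0,"roll": 0},
    {"dx": 0.86,"dy": 0,"dz": 0,"roll": 0},
    {"dx": 0.86,"dy": 0,"dz": 0,"roll": 0},
  ],
  claw=255,
)

```text
time: 28.23
position: [0.633, 0.1242, 0.1055]
eef_rot: [0.168, 0.986, -0.0, -0.0]
wrist_force: [-0.0, -0.9, -0.3]
opening: -0.003
gripper_force: 0.0
```

Run:
```python
from h import *
bf()
B=R.from_euler('z',-19.3,degrees=True).as_matrix();F=np.array([.5981,.1359,0])
for c in('scene','wrist'):
    im=optics.capture(c)
    for n in('pin','hinge','tab',): print(c,n,[(((x['position']-F)@B*1000).round(1),round(x['score'],2)) for x in place_of(c,n)[:2]])
bf()
```

```text
base-frame mm [ 36.8   0.4 105.5] F [ 0.3 -0.9 -0.3] T [-0.01  0.01 -0.02] t 28.23 op -0.003 gf 0.0
scene pin [(array([-4.9,  2.8, 39.6]), 0.63), (array([-4.9,  2. , 67.5]), 0.51)]
scene hinge [(array([-39.6,   1.9,  57.6]), 0.51)]
scene tab [(array([-155.9, -197.1,    2.7]), 0.6), (array([36.6, -2.2, 76. ]), 0.4)]
wrist pin [(array([-2.9, -1.8, 63.6]), 0.73)]
wrist hinge [(array([-37.2,   0. ,  58.9]), 0.84)]
wrist tab [(array([38.8, -0.7, 74.1]), 0.98)]
base-frame mm [ 37.    0.5 105.9] F [ 0.4 -0.6 -0.2] T [ 0.06 -0.07 -0.02] t 28.63 op -0.0 gf 0.0
```

Emit:
carry_out(
  moves=[
    {"dx": -0.1,"dy": 0,"dz": 1.5,"roll": 0},
    {"dx": -0.1,"dy": 0,"dz": 3,"roll": 0},
    {"dx": -0.1,"dy": 0,"dz": 3.5,"roll": 0},
    {"dx": -0.1,"dy": 0,"dz": 3.8,"roll": 0},
    {"dx": -0.1,"dy": 0,"dz": 4.0,"roll": 0},
  ],
)

```text
time: 29.05
position: [0.6342, 0.1238, 0.066]
eef_rot: [0.168, 0.986, 0.0, 0.0]
wrist_force: [-0.1, 0.1, 2.2]
opening: 0.003
gripper_force: 0.6
```

Emit:
carry_out(
  moves=[
    {"dx": 0,"dy": 0,"dz": 0.15,"roll": 0},
    {"dx": 0,"dy": 0,"dz": 0.3,"roll": 0},
    {"dx": 0,"dy": 0,"dz": 0.3,"roll": 0},
  ],
)

```text
time: 29.3
position: [0.6347, 0.1237, 0.0636]
eef_rot: [0.168, 0.986, 0.0, 0.001]
wrist_force: [1.6, -1.0, 1.9]
opening: -0.001
gripper_force: 1.1
```

```bash
python3 -c "from h import *; bf()"
```

```text
base-frame mm [38.6  0.6 63.6] F [ 1.8 -0.4  1.9] T [-0.06 -0.26  0.  ] t 29.3 op -0.001 gf 1.1
```

Emit:
carry_out(
  moves=[
    {"dx": 0,"dy": 0,"dz": 0.15,"roll": 0},
    {"dx": 0,"dy": 0,"dz": 0.3,"roll": 0},
    {"dx": 0,"dy": 0,"dz": 0.3,"roll": 0},
  ],
)

```text
time: 29.55
position: [0.6352, 0.1236, 0.0609]
eef_rot: [0.168, 0.986, 0.0, 0.002]
wrist_force: [2.9, -2.6, 7.6]
opening: -0.0
gripper_force: 3.4
```

Emit:
carry_out(
  moves=[
    {"dx": 0,"dy": 0,"dz": 0.15,"roll": 0},
    {"dx": 0,"dy": 0,"dz": 0.3,"roll": 0},
    {"dx": 0,"dy": 0,"dz": 0.3,"roll": 0},
  ],
)

```text
time: 29.8
position: [0.6356, 0.1236, 0.0588]
eef_rot: [0.168, 0.986, 0.0, 0.002]
wrist_force: [0.9, -1.2, 12.4]
opening: -0.001
gripper_force: 6.1
```

```bash
python3 -c "from h import *; bf()"
```

```text
base-frame mm [39.5  0.8 58.8] F [ 1.3 -0.8 12.4] T [-0.07 -0.23  0.  ] t 29.8 op -0.001 gf 6.1
```

Emit:
carry_out(
  moves=[
    {"dx": 0,"dy": 0,"dz": -2.5,"roll": 0},
    {"dx": 0,"dy": 0,"dz": -5.5,"roll": 0},
    {"dx": 3.5,"dy": 0,"dz": -6,"roll": 0},
    {"dx": 7,"dy": 0,"dz": -6,"roll": 0},
    {"dx": 10.4,"dy": 0,"dz": -6,"roll": 0},
  ],
)

```text
time: 30.22
position: [0.5343, 0.1585, 0.117]
eef_rot: [0.168, 0.986, 0.0, -0.0]
wrist_force: [1.6, 0.6, -0.3]
opening: 0.002
gripper_force: 0.0
```

Emit:
carry_out(
  moves=[
    {"dx": 0,"dy": 0,"dz": 0,"roll": 0},
    {"dx": 0,"dy": 0,"dz": 2,"roll": 0},
    {"dx": 0,"dy": 0,"dz": 4,"roll": 0},
    {"dx": 0,"dy": 0,"dz": 5.8,"roll": 0},
    {"dx": 0,"dy": 0,"dz": 5.8,"roll": 0},
  ],
)

```text
time: 30.63
position: [0.5341, 0.158, 0.0557]
eef_rot: [0.168, 0.986, -0.001, -0.003]
wrist_force: [-0.2, -0.3, -0.6]
opening: 0.001
gripper_force: 0.0
```

Run:
```python
from h import *
bf()
B=R.from_euler('z',-19.3,degrees=True).as_matrix();F=np.array([.5981,.1359,0])
for c in('scene','wrist'):
    im=optics.capture(c)
    for n in('pin','hinge','tab',): print(c,n,[(((x['position']-F)@B*1000).round(1),round(x['score'],2)) for x in place_of(c,n)[:2]])
bf()
```

```text
base-frame mm [-67.7  -0.3  55.7] F [-0.1 -0.4 -0.6] T [-0.03  0.03  0.  ] t 30.63 op 0.001 gf 0.0
scene pin [(array([-7.9,  2.9, 63.5]), 0.75)]
scene hinge [(array([-38.5,   1.4,  57.7]), 0.74)]
scene tab [(array([36.1,  2. , 77. ]), 0.45)]
wrist pin [(array([-2.1,  0.5, 64. ]), 0.57)]
wrist hinge []
wrist tab []
base-frame mm [-65.7   0.6  59.7] F [ 0.7 -0.  -0.1] T [ 0.04 -0.02 -0.01] t 31.03 op -0.004 gf 0.0
```

Emit:
carry_out(
  moves=[
    {"dx": 0,"dy": 0,"dz": 0.6,"roll": 0},
    {"dx": -0.5,"dy": 0,"dz": 0.6,"roll": 0},
    {"dx": -0.9,"dy": 0,"dz": 0.6,"roll": 0},
    {"dx": -1.2,"dy": 0,"dz": 0.6,"roll": 0},
    {"dx": -1.2,"dy": 0,"dz": 0.6,"roll": 0},
  ],
)

```text
time: 31.45
position: [0.5481, 0.1539, 0.0529]
eef_rot: [0.168, 0.986, 0.0, 0.0]
wrist_force: [0.2, -0.7, 0.5]
opening: 0.0
gripper_force: 0.0
```

Emit:
carry_out(
  moves=[
    {"dx": -0.15,"dy": 0,"dz": 0,"roll": 0},
    {"dx": -0.3,"dy": 0,"dz": 0,"roll": 0},
    {"dx": -0.3,"dy": 0,"dz": 0,"roll": 0},
  ],
)

```text
time: 31.7
position: [0.5503, 0.1532, 0.053]
eef_rot: [0.168, 0.986, -0.0, 0.0]
wrist_force: [0.6, 0.0, -0.8]
opening: 0.002
gripper_force: 0.0
```

Emit:
carry_out(
  moves=[
    {"dx": -0.15,"dy": 0,"dz": 0,"roll": 0},
    {"dx": -0.3,"dy": 0,"dz": 0,"roll": 0},
    {"dx": -0.3,"dy": 0,"dz": 0,"roll": 0},
  ],
)

```text
time: 31.95
position: [0.553, 0.1522, 0.0529]
eef_rot: [0.168, 0.986, 0.0, -0.0]
wrist_force: [-0.3, -0.1, 0.1]
opening: -0.001
gripper_force: 0.1
```

```bash
python3 -c "from h import *; bf()"
```

```text
base-frame mm [-47.9   0.5  52.9] F [-0.2 -0.2  0.1] T [-0.01  0.06  0.01] t 31.95 op -0.001 gf 0.1
```

Emit:
carry_out(
  moves=[
    {"dx": -0.1,"dy": 0,"dz": 0,"roll": 0},
    {"dx": -0.2,"dy": 0,"dz": 0,"roll": 0},
    {"dx": -0.3,"dy": 0,"dz": 0,"roll": 0},
  ],
)

```text
time: 32.2
position: [0.5537, 0.1519, 0.0528]
eef_rot: [0.168, 0.986, 0.0, -0.003]
wrist_force: [-12.8, 4.9, 7.7]
opening: 0.0
gripper_force: 6.6
```

Emit:
carry_out(
  moves=[
    {"dx": -0.1,"dy": 0,"dz": 0,"roll": 0},
    {"dx": -0.2,"dy": 0,"dz": 0,"roll": 0},
    {"dx": -0.3,"dy": 0,"dz": 0,"roll": 0},
  ],
)

```text
time: 32.45
position: [0.5537, 0.1519, 0.0527]
eef_rot: [0.168, 0.986, 0.0, -0.006]
wrist_force: [-23.3, 8.4, 15.0]
opening: -0.002
gripper_force: 12.5
```

```bash
python3 -c "from h import *; bf()"
```

```text
base-frame mm [-47.1   0.4  52.7] F [-24.8   0.3  15. ] T [0.   4.02 0.05] t 32.45 op -0.002 gf 12.5
```

Emit:
carry_out(
  moves=[
    {"dx": 0.5,"dy": 0,"dz": 0,"roll": 0},
    {"dx": 2,"dy": 0,"dz": 0,"roll": 0},
    {"dx": 4,"dy": 0,"dz": -1,"roll": 0},
    {"dx": 5,"dy": 0,"dz": -5,"roll": 0},
    {"dx": 5,"dy": 0,"dz": -9,"roll": 0},
  ],
)

```text
time: 32.87
position: [0.5087, 0.1673, 0.1428]
eef_rot: [0.167, 0.986, -0.001, -0.003]
wrist_force: [1.7, 0.3, 0.2]
opening: 0.002
gripper_force: 0.0
```

Emit:
carry_out(
  moves=[
    {"dx": 1,"dy": 0,"dz": -2,"roll": 0},
    {"dx": 1,"dy": 0,"dz": -2,"roll": 0},
    {"dx": 1,"dy": 0,"dz": -2,"roll": 0},
    {"dx": 1,"dy": 0,"dz": -2,"roll": 0},
  ],
)

```text
time: 33.2
position: [0.5017, 0.17, 0.162]
eef_rot: [0.168, 0.986, -0.0, -0.001]
wrist_force: [1.7, 0.1, -0.1]
opening: -0.004
gripper_force: 0.0
```

Run:
```python
from h import *
bf()
B=R.from_euler('z',-19.3,degrees=True).as_matrix();F=np.array([.5981,.1359,0])
for c in('scene','wrist','top'):
    im=optics.capture(c);save(im,'end_'+c)
    for n in('pin','hinge','tab',): print(c,n,[(((x['position']-F)@B*1000).round(1),round(x['score'],2)) for x in place_of(c,n)[:2]])
    for n in('carton','screwdriver','spray'): print(n,[x['position'].round(3) if hasattr(x['position'],'round') else x['position'] for x in place_of(c,n)[:1]])
g=cv2.imread('pics/end_wrist.png').astype(int).sum(2)
w=lambda x,y,z:F+B@np.array([x,y,0])/1e3+[0,0,z/1e3]
# predicted pixels, seated and closed: head rear/front top corners, tab end, bow outer, wires
for nm,a in dict(headrear=(-36,0,75.2),front=(0,0,75.2),studtopnear=(0,0,93.2),studcorner=(11,0,93.2),slopefoot=(22,0,82.2),bow=(26.5,0,72.6),tab0=(29,0,73),tabend=(52.2,0,77.7)).items(): print(nm,proj('wrist',[w(*a)]).round(1))
c0=int(proj('wrist',[w(0,0,93.2)])[0,0]);print(c0)
for c in(c0-3,c0,c0+3):print(g[150:400:3,c])
```

```text
base-frame mm [-102.2    0.3  162. ] F [ 1.6  0.6 -0.1] T [ 0.   -0.03  0.01] t 33.2 op -0.004 gf 0.0
scene pin [(array([-3.9,  3.1, 62.8]), 0.48)]
scene hinge [(array([-35.5,   2.3,  56.3]), 0.55)]
scene tab [(array([38.2,  2.3, 76.1]), 0.4)]
carton [[0.7604, 0.0298, -0.0019]]
screwdriver [[0.385, -0.0, 0.0023]]
spray [[0.5534, 0.4066, -0.0014]]
wrist pin []
wrist hinge []
wrist tab [(array([40.8, -2.1, 75.3]), 0.78)]
carton []
screwdriver [[0.3848, 0.0026, 0.001]]
spray [[0.5536, 0.4048, -0.002]]
top pin []
top hinge []
top tab []
carton [[0.7572, 0.026, 0.0003]]
screwdriver [[0.3832, -0.001, -0.0015]]
spray [[0.5519, 0.4004, -0.0003]]
headrear [[322.6 273.5]]
front [[322.6 309.4]]
studtopnear [[322.6 323.3]]
studcorner [[322.6 334.2]]
slopefoot [[322.6 335.5]]
bow [[322.6 332. ]]
tab0 [[322.6 334.6]]
tabend [[322.6 358.7]]
322
[268 263 254 254 272 152 154 167 372 387 380 382 388 385 384 389 385 385
 384 201 108 176 176 171 172 171 173 170 169 188 124 123 124  84  90  83
  75  69  70  60  59  72  59  63  59  56  72  67  75  57  75  65  51  55
  53  44  56  58  56  59  62  47  50 334 330 331 334 331 330 331 312 296
 296 297 299  48  52  45  46  51  38  45  39  49]
[267 257 255 259 274 160 155 165 372 384 381 384 382 383 379 383 383 382
 384 196 114 176 177 178 181 171 177 177 196 142 117 127 125  80  77  76
  84  73  77  63  68  63  65  66  64  58  50  66  59  63  56  68  64  62
  63  64  53  55  45  55  58  51  57 338 336 337 336 341 331 336 312 296
 291 298 308  52  44  47  41  37  50  43  38  38]
[262 253 253 266 270 156 156 163 376 387 388 384 380 387 384 386 385 388
 383 204 105 175 181 176 179 176 173 188 193 199 119 125 119  88  95  83
  93  73  67  76  72  71  65  64  57  59  49  66  62  52  61  59  57  49
  49  57  58  45  57  54  56  56  52 332 328 327 327 325 324 326 306 294
 292 299 264  44  31  46  51  43  49  43  37  31]
```

```bash
python3 -c "from h import *; print(finish_job())"
```

```text
the job is handed in; nothing more can be done
None
```

I handed the job in at about 33 s: the pin is seated against the stud, the loop is closed over the far side, the pin is released and the carton, screwdriver and spray can read where they started. I checked this by contact force and the trained networks rather than a final picture; the verdict was not shown.

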